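# Load the drying pot from the sample cells

## Task

Switch the drying pot off before you open it, then lift its lid off and tip the ceramic balls from every sample cell that holds any into the pot. Stand the emptied cells upright in the tray again, seat the lid squarely on the pot, and only then switch the pot back on. Leave the mug and the tin alone.

Things in the scene. Friction and masses are not known exactly. Their poses are not given: they have to be found in the camera images.
- dryer: bench drying pot, fixed: white base box 176 (x) x 290 (y) x 60 mm high; on its deck a round aluminium drum (136 mm outside diameter, centred at y = +60 mm, flat rim at z = 115 mm) and a rotary switch (at y = -80 mm). Origin: centre of the base's underside on the desk; x to its back (away from the robot at yaw 0), y to the drum end
- well_floor (a point): centre of the flat floor of the drum's round well, 66 mm above the desk: 104 mm inside diameter, 49 mm deep, wall 16 mm thick; axes as the drying pot
- well_rim (a point): centre of the drum's mouth at the height of its rim, 115 mm above the desk; axes as the drying pot. The seated lid's origin lies here
- switch (a joint): rotary switch angle in rad: 0 = off, 1.047 (60 degrees) = on; turning the handle clockwise seen from above leads to on. A spring detent (0.2 N m at most) throws it to the nearer end when it is let go; half-way is 0.52
- switch_grip (a point): on the switch's vertical axis, 32 mm above the deck (92 mm above the desk), where to pinch the handle: a black upright bar 50 mm long, 13 mm thick, from 9 to 39 mm above the deck, on a collar of 46 mm diameter. Turns with it: x along the bar to the pointer end, y across the 13 mm. Off: pointer along the pot's +x; on: 60 degrees clockwise of that
- lid: loose steel lid of the drum, 0.24 to 0.39 kg: disc 142 mm in diameter, 6 to 9 mm thick, a spigot 94 mm in diameter reaching 10 mm below it into the well, a black knob on top. Origin: centre of the disc's underside; z up. Knob: 31 mm diameter from 22 to 44 mm above the origin, neck 20 mm below it. On the desk (free between pot and tray, and before the pot) its origin is 10 mm up
- tray: shallow open steel tray, 350 (x) x 150 (y) mm, fixed, 4 mm floor, rim 14 mm high and 4 mm thick; the cells stand in it in a row along its x. Origin: centre of its underside on the desk; x along its long side
- tray_in (a point): centre of the tray's floor (upper face, 4 mm above the desk); axes as the tray
- cell_a: sample cell: open steel cup, 50 mm outside diameter, 70 mm high, 42 mm inside diameter, floor 4 mm thick, 0.26 kg; may hold up to three balls, or none. Origin: centre of its underside; z up out of its mouth. At the start it stands in the tray, nearest the robot end (tray x about -110 mm)
- cell_b: sample cell: open steel cup, 50 mm outside diameter, 70 mm high, 42 mm inside diameter, floor 4 mm thick, 0.26 kg; may hold up to three balls, or none. Origin: centre of its underside; z up out of its mouth. At the start it stands in the tray, in the middle of the row
- cell_c: sample cell: open steel cup, 50 mm outside diameter, 70 mm high, 42 mm inside diameter, floor 4 mm thick, 0.26 kg; may hold up to three balls, or none. Origin: centre of its underside; z up out of its mouth. At the start it stands in the tray, at the far end (tray x about +110 mm)
- ball_1: white ceramic ball, 17 mm in diameter, 10 g; origin: its centre. Starts in cell_a if it is there at all; 3 to 7 of the nine balls are present. It rolls freely
- ball_2: white ceramic ball, 17 mm in diameter, 10 g; origin: its centre. Starts in cell_a if it is there at all; 3 to 7 of the nine balls are present. It rolls freely
- ball_3: white ceramic ball, 17 mm in diameter, 10 g; origin: its centre. Starts in cell_a if it is there at all; 3 to 7 of the nine balls are present. It rolls freely
- ball_4: white ceramic ball, 17 mm in diameter, 10 g; origin: its centre. Starts in cell_b if it is there at all; 3 to 7 of the nine balls are present. It rolls freely
- ball_5: white ceramic ball, 17 mm in diameter, 10 g; origin: its centre. Starts in cell_b if it is there at all; 3 to 7 of the nine balls are present. It rolls freely
- ball_6: white ceramic ball, 17 mm in diameter, 10 g; origin: its centre. Starts in cell_b if it is there at all; 3 to 7 of the nine balls are present. It rolls freely
- ball_7: white ceramic ball, 17 mm in diameter, 10 g; origin: its centre. Starts in cell_c if it is there at all; 3 to 7 of the nine balls are present. It rolls freely
- ball_8: white ceramic ball, 17 mm in diameter, 10 g; origin: its centre. Starts in cell_c if it is there at all; 3 to 7 of the nine balls are present. It rolls freely
- ball_9: white ceramic ball, 17 mm in diameter, 10 g; origin: its centre. Starts in cell_c if it is there at all; 3 to 7 of the nine balls are present. It rolls freely
- mug_desk: white coffee mug 97 mm high standing near the desk's front right corner, bystander; origin at its underside
- oring_tin: round grey tin, 66 mm in diameter, 24 mm high, standing near the mug, bystander; origin: centre of its underside

How it is judged:
On the way, in this order (a step that is already met when the one before it is completed fails the run):
1. the switch is turned off (value of joint switch below 0.1 rad), for 0.2 s.
2. the lid is off the pot, well to the side of its mouth (horizontal distance between lid and well_rim above 0.1 m), for 0.2 s.
3. all the balls lie in the pot's well (horizontal distance between each of ball_1, ball_2, ball_3, ball_4, ball_5, ball_6, ball_7, ball_8, ball_9 and well_floor below 0.054 m and z of each of ball_1, ball_2, ball_3, ball_4, ball_5, ball_6, ball_7, ball_8, ball_9 in the frame of well_floor below 0.045 m), for 0.3 s.
4. the lid is seated on the pot (horizontal distance between lid and well_rim below 0.007 m and z of lid in the frame of well_rim between -0.004 and 0.003 m and angle between lid's own z axis and vertical below 0.05 rad), for 0.2 s.
5. the switch is turned on again (value of joint switch above 0.95 rad), for 0.2 s.
At the end, for the whole second after the job is handed in: Balls lie in the well (under 54 mm off its axis, under 45 mm above its floor); the lid is seated on the rim (within 7 mm of centre, 4 mm of height, 3 degrees); all cells stand upright (7 degrees) on the tray floor, at rest; the switch is on (above 0.95 rad) (all of step 3 and all of step 4 and angle between each of cell_a, cell_b, cell_c's own z axis and vertical below 0.12 rad and z of cell_a in the frame of tray_in between -0.006 and 0.006 m and x of cell_a in the frame of tray_in between -0.16 and 0.16 m and y of cell_a in the frame of tray_in between -0.065 and 0.065 m and z of cell_b in the frame of tray_in between -0.006 and 0.006 m and x of cell_b in the frame of tray_in between -0.16 and 0.16 m and y of cell_b in the frame of tray_in between -0.065 and 0.065 m and z of cell_c in the frame of tray_in between -0.006 and 0.006 m and x of cell_c in the frame of tray_in between -0.16 and 0.16 m and y of cell_c in the frame of tray_in between -0.065 and 0.065 m and value of joint switch above 0.95 rad and linear speed of each of lid, cell_a, cell_b, cell_c below 0.02 m/s); the robot touches nothing.
It fails at once if the lid is raised or moved off the pot while the switch is on (value of joint switch above 0.6 rad and (z of lid in the frame of well_rim above 0.03 m or horizontal distance between lid and well_rim above 0.05 m)).
It fails at once if the mug or the tin is pushed more than 3 cm (distance of any of mug_desk, oring_tin from where it was at the start of the episode above 0.03 m).
Of ball_1, ball_2, ball_3, ball_4, ball_5, ball_6, ball_7, ball_8, ball_9 only 3 to 7 are there at a start; the rules pass over those that are not, and their reading is None.
At some moment in a run one of cell_a, cell_b, cell_c may be knocked a few centimetres aside while the robot is not near it.
It also fails if it takes over 210 s, if anything falls off the work surface, if the arm or the gripper's body presses on something with over 40 N, if the wrist force passes 120 N, or if a joint passes its speed limit or range.

## Robot

A 7-joint arm with a two-finger parallel gripper is mounted at the origin on a cart in front of the work surface, level with it; the furniture and walls round the work are solid. World frame = base frame: x ahead of the robot, y to its left, z up, the work surface at z = 0. Lengths are in m, angles in rad, forces in N, time in s.
With the tool pointing down it reaches from about 0.425 to 0.925 m from the base axis. Payload 6.8 kg.
Tool frame: the origin (TCP) lies at the very end of the fingers, on their centre line; the grasp point (between the pads) lies 19 mm behind it; z points along the fingers, y is the line along which they close (so a half turn about z gives the same grasp; the last joint's range is limited). The gripper opens to 85 mm and grips with 20 to 120 N. Pads are 22 mm wide; open, the fingers measure 114 mm over their backs; the gripper's body (76 mm by 85 mm) begins 54 mm behind the grasp point. The pads swing forward as they close: fully open they stand 13 mm farther back than shut.
Start: joints at [-1.405, 0.477, 0.022, 1.555, -0.011, 1.109, -0.083], TCP at [0.183, 0.65, 0.209] pointing down, gripper open.
Joint ranges: [-2.96, 2.96], [-0.34, 2.1], [-1.41, 1.46], [0.24, 2.44], [-1.37, 4.51], [0.17, 1.92], [-2.96, 2.96]. Speed limits (rad/s): [2.39, 2.39, 3.14, 3.14, 3.14, 3.14, 3.14].

## Interface

Orientations are given as a unit quaternion [w, x, y, z].
In Python, from station import bot gives the robot as it stands.
- The arm moves only by the shell command python3 nudge.py [FORCE], which reads ROWS from standard input. ROWS is one flat JSON list of numbers that holds 1 to 20 rows one after another, with no inner brackets; each row has 5 numbers: dx, dy, dz in m, then a turn about the tool's z in rad, then the opening from 0.0 (shut) to 1.0 (fully open); each row shifts and turns the commanded pose from where the row before left it, along the tool's axes as they then stand; what a row does not reach is not made up. A row lasts 1/10 s, in which the tool goes at most 0.05 m and 0.15 rad, less where a joint would pass 70% of its speed; a pose out of reach is approached as far as the arm can. The fingers move at their own pace and stop on an object; FORCE is the grip in N (left out, the last holds). Time passes only in rows, so rows that do not move let the fingers close. It prints the time, the measured TCP pose, the force, the opening and the grip force at its end. Input that does not fit is refused with a message, and nothing moves.
- bot.get_obs(): the state, without advancing time (a new reading comes with each control period).
- bot.read_camera(name): name is "side" or "top" or "wrist"; returns the picture (420x560x3 uint8, blue, green, red); there is no depth.
- bot.camera_info(name): a dict with "vertical_fov" (degrees; the focal length in pixels is half the picture's height over the tangent of half this angle, whatever the lens; pixels are square), "cx", "cy" (the principal point, pixels), "view" (4x4, takes a point from world to camera coordinates); the wrist camera has in their place "hand_eye" (4x4, takes a point from camera to tool coordinates, whose origin is the TCP and whose axes are the flange's). Camera axes: x right, y up, looking along -z (the intrinsics and any distortion apply to the point x, -y, -z); pixel columns grow to the right and rows downward; lengths in m; the calibration is good to about 2 mm. A picture is of the moment at which its call begins: read the wrist's pose just before it. camera_info takes no time and is no camera call.
- bot.hand_in(): hands the job in; it is judged then, once.
The state is a dict: "t": time; "q": joint angles; "joint_vel": joint speeds; "joint_torque": joint torques, N m; "eef_pos": TCP position; "tool_rot": TCP orientation; "contact_force": force on the tool from outside, world axes, zero at the start; "torque": the same for the moment, N m; "gripper_width": opening from 0.0 (shut) to 1.0 (fully open); "grasp_force": force on a finger pad.
Only numpy, scipy, OpenCV 4.12 (cv2) and the standard library are available. Lean on these libraries where they do the work, as an engineer would, in place of code of your own. Each camera call takes 0.05 s, during which the arm holds its last target. There are 200 camera calls.

## Working session

There is one attempt and no reset: what is moved stays moved. The work goes in short steps, Python scripts to look and compute and a shell command to move; the robot and the scene stay as the last step left them, time stands still between calls to the robot, and variables do not carry over. Pictures are saved under pics/ and viewed, at most 14 in all, crops included, and the job is handed in when it is done.

```bash
ls; mkdir -p pics
python3 - <<'E'
from station import bot
import cv2, json
for n in ("top","side","wrist"):
    o=bot.get_obs()
    cv2.imwrite(f"pics/{n}0.png",bot.read_camera(n))
    i=bot.camera_info(n); print(n,{k:(v if not hasattr(v,'tolist') else v.tolist()) for k,v in i.items()})
print(o['eef_pos'],o['tool_rot'],o['t'],o['contact_force'],o['gripper_width'])
E
```

```text
nudge.py
pics
station.py
top {'vertical_fov': 49.98663849139232, 'cx': 293.8531143185608, 'cy': 206.4438766762404, 'view': [[0.03480090559273981, -0.9993940914138116, 0.0005890815627665389, -0.0466651377953911], [0.9769736719928414, 0.03414432338444097, 0.21061008858419664, -0.5080465981327795], [-0.21050259191456447, -0.006753904632217895, 0.9775699686311304, -1.0680038387238744], [0.0, 0.0, 0.0, 1.0]]}
side {'vertical_fov': 46.16694921090546, 'cx': 281.95970917636765, 'cy': 208.23281475061765, 'view': [[-0.9289944152247744, 0.37008649727160314, -0.0023153873143350445, 0.47906469719066147], [-0.2868841610477766, -0.7161585727475194, 0.6362502470098929, 0.04411117241102511], [0.23380944082969154, 0.5917371741047471, 0.7714792687826648, -1.5738986065574154], [0.0, 0.0, 0.0, 1.0]]}
wrist {'vertical_fov': 60.778297629927856, 'cx': 275.3034991436865, 'cy': 208.00487429210622, 'hand_eye': [[0.0013270502641835344, 0.9457965700727652, 0.3247569660164144, 0.08402316348521575], [0.9999989288875935, -0.001455620103204627, 0.0001529502470286125, 0.0002462074037088424], [0.0006173825874206692, 0.3247564151925338, -0.9457974886993689, -0.16320430008479409], [0.0, 0.0, 0.0, 1.0]]}
[0.18236535 0.64929897 0.20812807] [-6.39107030e-05  1.36458444e-01  9.90645448e-01 -8.27917171e-04] 0.1 [0.01458474 0.5349941  0.18345979] 1.0017377858957097
```

View pics/top0.png

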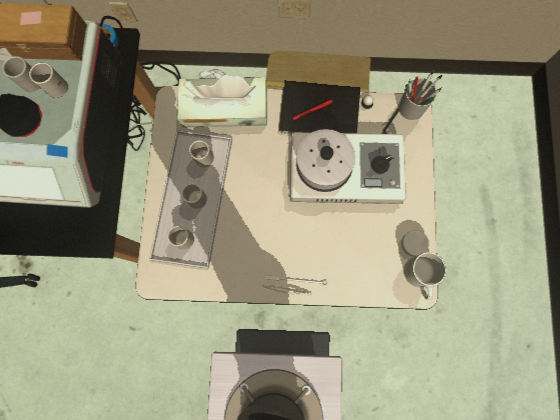

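View pics/side0.png

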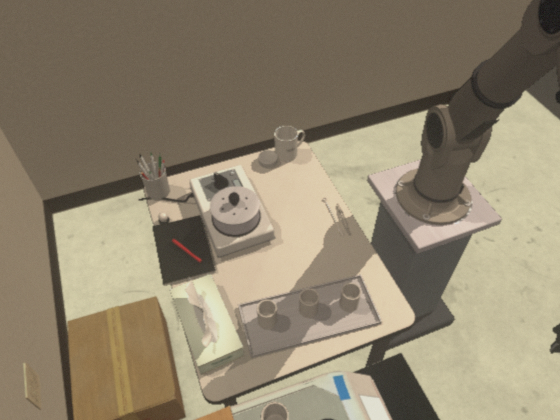

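The top view shows the tray with three cells at (199,150), (192,196) and (178,236), the lidded drum at (325,160), the switch at (380,163), and the mug and tin at (428,268) and (414,243). I'll magnify it to measure.

```bash
cat > h.py <<'E'
import numpy as np, cv2
from scipy.spatial.transform import Rotation as R
from station import bot
def rot(q): return R.from_quat([q[1],q[2],q[3],q[0]])
def cam(n,o=None):
    i=bot.camera_info(n); f=210/np.tan(np.radians(i['vertical_fov'])/2)
    K=np.array([[f,0,i['cx']],[0,f,i['cy']],[0,0,1]])
    if n=='wrist':
        T=np.eye(4);T[:3,:3]=rot(o['tool_rot']).as_matrix();T[:3,3]=o['eef_pos']
        V=np.linalg.inv(T@np.array(i['hand_eye']))
    else: V=np.array(i['view'])
    return K,np.diag([1,-1,-1])@V[:3,:3],np.diag([1,-1,-1])@V[:3,3]
def proj(c,P):
    K,A,t=c; X=np.atleast_2d(P)@A.T+t; u=X@K.T; return u[:,:2]/u[:,2:]
def back(c,uv,z):
    K,A,t=c; C=-A.T@t; uv=np.atleast_2d(uv)
    d=np.c_[uv,np.ones(len(uv))]@np.linalg.inv(K).T@A
    return C+d*((z-C[2])/d[:,2])[:,None]
def snap(n,name):
    o=bot.get_obs(); im=bot.read_camera(n); cv2.imwrite(f'pics/{name}.png',im); return cam(n,o),im,o
def yaw(o): # direction of tool x
    m=rot(o['tool_rot']).as_matrix(); return np.degrees(np.arctan2(m[1,0],m[0,0]))
E
python3 - <<'E'
import cv2
a=cv2.imread('pics/top0.png')
c=a[110:250+15,140:290];d=a[110:265,285:435]
cv2.imwrite('pics/topc.png',cv2.resize(cv2.hconcat([a[115:275,145:245],a[115:215,285:415].copy() if 0 else a[115:275,285:385]]),None,fx=3.9,fy=3.7,interpolation=2))
cv2.imwrite('pics/topd.png',cv2.resize(a[115:215,280:413],None,fx=6,fy=6,interpolation=2))
cv2.imwrite('pics/tope.png',cv2.resize(a[120:275,145:245],None,fx=3.8,fy=3.8,interpolation=2))
E
```

```text
(no output)
```

View pics/topd.png

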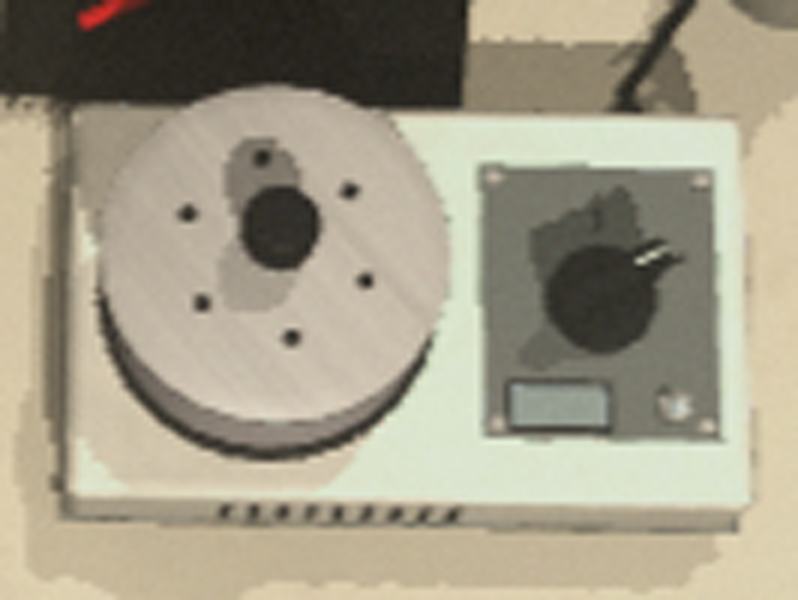

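View pics/tope.png

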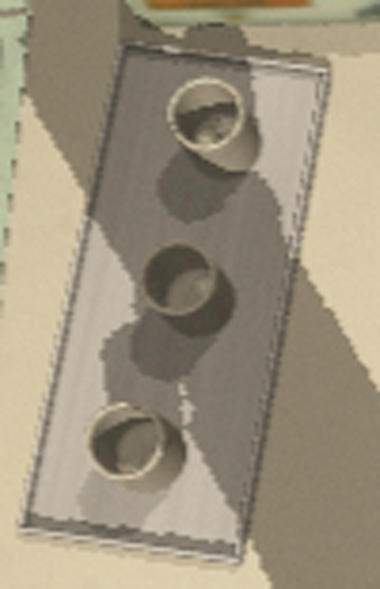

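Upper crop: deck corners (70,105), (740,120), (750,505), (68,492); lid disc centred at (275,253); knob at (281,228); switch hub at (602,298) with its pointer at (655,253). Lower crop: cell mouths c (206,115), b (181,280), a (127,442), and the tray corners.

Run:
```python
from h import *
np.set_printoptions(precision=4,suppress=True)
c=cam('top')
d=lambda l:np.array(l)/6+[280,115]
e=lambda l:np.array(l)/3.8+[145,120]
D=back(c,d([(70,105),(740,120),(750,505),(68,492)]),.06)
print('deck',D,D.mean(0))
print('edges',np.degrees(np.arctan2(*(D[0]-D[1])[[1,0]])),np.degrees(np.arctan2(*(D[3]-D[2])[[1,0]])),np.linalg.norm(D[0]-D[1]),np.linalg.norm(D[0]-D[3]))
print('lid',back(c,d([(275,253)]),.1225),'knob',back(c,d([(281,228)]),.159))
print('switch',back(c,d([(602,298),(655,253)]),.097))
print('cells c b a',back(c,e([(206,115),(181,280),(127,442)]),.074))
T=back(c,e([(125,43),(330,62),(241,560),(20,530)]),.014); print('tray',T,T.mean(0))
print('mug,tin',back(c,[(428,268)],.097),back(c,[(414,243)],.024))
o=bot.get_obs(); print('tcp px',proj(c,o['eef_pos']),rot(o['tool_rot']).as_matrix())
```

```text
deck [[ 0.7021 -0.0166  0.06  ]
 [ 0.7053 -0.3032  0.06  ]
 [ 0.5363 -0.3045  0.06  ]
 [ 0.5319 -0.0219  0.06  ]] [ 0.6189 -0.1615  0.06  ]
edges 90.64762937015963 90.88025028640214 0.2865794752692905 0.17023318030073
lid [[ 0.6178 -0.1017  0.1225]] knob [[ 0.6158 -0.1015  0.159 ]]
switch [[ 0.6118 -0.2367  0.097 ]
 [ 0.6318 -0.2585  0.097 ]]
cells c b a [[0.6411 0.2137 0.074 ]
 [0.5285 0.221  0.074 ]
 [0.4217 0.2465 0.074 ]]
tray [[0.7128 0.2888 0.014 ]
 [0.7037 0.1436 0.014 ]
 [0.3543 0.1801 0.014 ]
 [0.3689 0.3279 0.014 ]] [0.5349 0.2351 0.014 ]
mug,tin [[ 0.3647 -0.3461  0.097 ]] [[ 0.4324 -0.3341  0.024 ]]
tcp px [[-48.3796 337.4441]] [[-0.9628  0.2704 -0.0003]
 [ 0.2704  0.9628 -0.0014]
 [-0.0001 -0.0014 -1.    ]]
```

```bash
cat >> h.py <<'E'
def go(x,y,z,y_deg=None):
    "tool-axes deltas to a target, and turn about tool z to bring tool x to yaw y_deg (mod 180)"
    o=bot.get_obs(); m=rot(o['tool_rot']).as_matrix(); p=o['eef_pos']
    d=m.T@(np.array([x,y,z])-p); n=np.linalg.norm(d)
    s='t=%.1f pos %s yaw %.1f q7 %.2f | d_tool %s  norm %.3f'%(o['t'],np.round(p,4),yaw(o),o['q'][6],np.round(d,4),n)
    if y_deg is not None: s+=' turn %.3f'%(-np.radians((y_deg-yaw(o)+90)%180-90))
    print(s)
E
echo '[-0.036,-0.031,-0.008,0,1,-0.036,-0.031,-0.008,0,1,-0.036,-0.031,-0.008,0,1,-0.036,-0.031,-0.008,0,1,-0.036,-0.031,-0.008,0,1,-0.036,-0.031,-0.008,0,1,-0.036,-0.031,-0.008,0,1,-0.036,-0.031,-0.008,0,1,-0.036,-0.031,0,0,1,-0.036,-0.031,0,0,1,-0.028,-0.038,0,0,1,-0.028,-0.038,0,0,1,-0.028,-0.038,0,0,1,-0.028,-0.038,0,0,1,-0.028,-0.038,0,0,1,-0.028,-0.038,0,0,1,-0.028,-0.038,0,0,1,-0.028,-0.038,0,0,1,0,0,0,0,1]' | python3 nudge.py
python3 -c "
from h import *
go(.617,-.24,.25,120.9)"
```

```text
t: 2.05
eef_pos: [0.579, -0.1073, 0.2731]
tool_rot: [0.001, 0.141, 0.99, -0.002]
contact_force: [0.1, -0.3, -0.3]
gripper_width: 1.003
grasp_force: 0.0
t=2.0 pos [ 0.579  -0.1073  0.2731] yaw 163.7 q7 1.51 | d_tool [-0.0737 -0.1167  0.0237]  norm 0.140 turn 0.748
```

```bash
echo '[-0.037,-0.039,0,0,1,-0.037,-0.039,0,0,1,0,-0.038,0,0,1,0,0,0,0.15,1,0,0,0,0.15,1,0,0,0,0.15,1,0,0,0,0.15,1,0,0,0,0.148,1,0,0,0,0,1,0,0,0,0,1]' | python3 nudge.py
python3 -c "
from h import *
c,im,o=snap('wrist','w1')
go(.617,-.24,.25,120.9)
print(proj(c,[[.617,-.24,.099],[.6178,-.1017,.1225]]))"
```

```text
t: 3.05
eef_pos: [0.615, -0.2236, 0.2727]
tool_rot: [-0.0, 0.487, 0.873, -0.0]
contact_force: [0.7, 0.6, -1.3]
gripper_width: 1.001
grasp_force: 0.0
t=3.1 pos [ 0.6151 -0.2238  0.2728] yaw 121.7 q7 1.07 | d_tool [-0.0148 -0.0069  0.0228]  norm 0.028 turn 0.014
[[268.32336038 191.93054388]
 [357.47512099  61.46210737]]
```

View pics/w1.png

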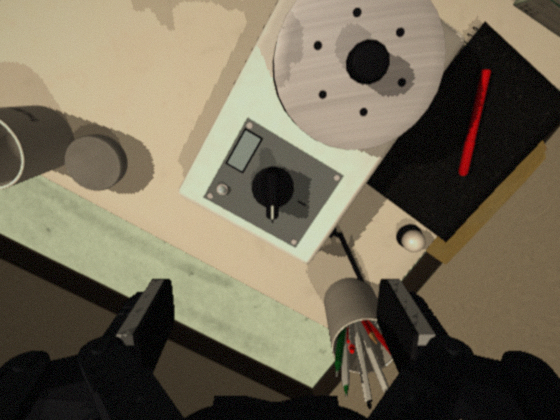

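The wrist view shows the switch collar at (273,187) with its pointer towards (271,214), the knob at (368,62), and the deck's right-hand corners at (180,188) and (305,262).

```bash
python3 -c "
from h import *
np.set_printoptions(precision=4,suppress=True)
im=cv2.imread('pics/w1.png'); g=cv2.cvtColor(im,cv2.COLOR_BGR2GRAY)
# tool pose as logged
class O(dict):pass
o=bot.get_obs(); c=cam('wrist',o)
for b in ((240,155,310,230),(335,30,395,95)):
    s=(g[b[1]:b[3],b[0]:b[2]]<38).astype(np.uint8); n,l,st,ce=cv2.connectedComponentsWithStats(s)
    k=1+np.argmax(st[1:,4]); print(st[k],ce[k]+b[:2])
    u=ce[k]+b[:2]; print(back(c,u,.069),back(c,u,.08),back(c,u,.159))
print('corners',back(c,[(180,188),(305,262)],.06))
print('pointer',back(c,[(271,219),(272,206)],.099))
"
```

```text
[  12   12   42   51 1414] [272.7291 187.9427]
[[ 0.6229 -0.2418  0.069 ]] [[ 0.6213 -0.2391  0.08  ]] [[ 0.6102 -0.2198  0.159 ]]
[  12   10   42   44 1429] [367.6067  61.6781]
[[ 0.6343 -0.0883  0.069 ]] [[ 0.6324 -0.0903  0.08  ]] [[ 0.6188 -0.104   0.159 ]]
corners [[ 0.5383 -0.2972  0.06  ]
 [ 0.7035 -0.3007  0.06  ]]
pointer [[ 0.6342 -0.263   0.099 ]
 [ 0.6278 -0.2507  0.099 ]]
```

```bash
python3 -c "
from h import *
go(.6195,-.24,.076,120)"
```

```text
t=3.1 pos [ 0.6151 -0.2238  0.2728] yaw 121.7 q7 1.07 | d_tool [-0.0162 -0.0047  0.1968]  norm 0.198 turn 0.029
```

```bash
echo '[-0.016,-0.005,0.03,0,1,0,0,0.04,0.03,1,0,0,0.04,0,0.7,0,0,0.04,0,0.6,0,0,0.03,0,0.6,0,0,0.017,0,0.6,0,0,0,0,0.6]' | python3 nudge.py 40
echo '[0,0,0,0,0,0,0,0,0,0,0,0,0,0,0,0,0,0,0,0,0,0,0,0,0,0,0,0,0,0]' | python3 nudge.py 40
```

```text
t: 3.8
eef_pos: [0.6178, -0.2397, 0.0738]
tool_rot: [-0.002, 0.501, 0.865, -0.0]
contact_force: [-0.2, 0.1, 0.7]
gripper_width: 0.601
grasp_force: 0.0
t: 4.4
eef_pos: [0.6198, -0.2406, 0.0769]
tool_rot: [0.001, 0.502, 0.865, 0.0]
contact_force: [-0.6, 1.5, 6.3]
gripper_width: 0.0
grasp_force: 2.9
```

```bash
python3 -c "
from h import *
c,im,o=snap('wrist','w2'); print(o['gripper_width'],o['grasp_force'],o['eef_pos'])
c2,im2,_=snap('side','s2')
u=proj(c2,[.6195,-.24,.09])[0].astype(int); print(u)
a=cv2.resize(im2[u[1]-50:u[1]+50,u[0]-50:u[0]+50],(420,420),interpolation=2)
cv2.imwrite('pics/m2.png',cv2.resize(cv2.hconcat([im[:,:],a]),(784,336)))
"
```

```text
0.0002851508689386359 2.8555481912917458 [ 0.61976731 -0.24059952  0.07689759]
[221 176]
```

View pics/m2.png

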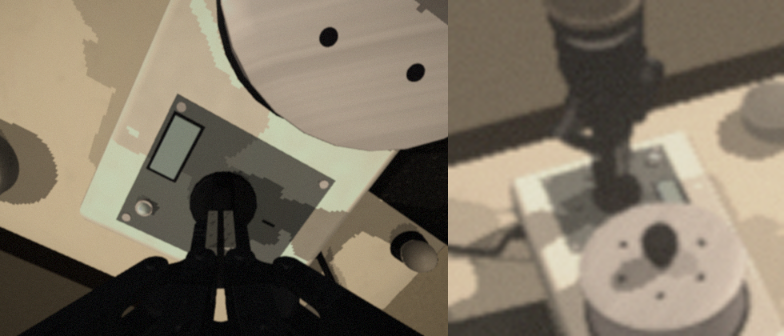

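```bash
python3 -c "
import cv2
a=cv2.imread('pics/w2.png')[195:395,180:380]
a=cv2.convertScaleAbs(a,alpha=2.5,beta=20)
cv2.imwrite('pics/m3.png',cv2.resize(a,(600,600),interpolation=2))
"
```

```text
(no output)
```

View pics/m3.png

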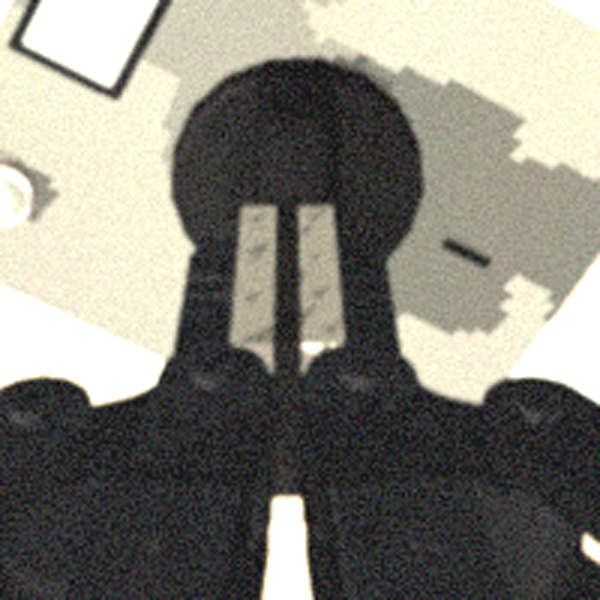

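```bash
python3 -c "
from h import *
np.set_printoptions(precision=1,suppress=True)
o=bot.get_obs(); c=cam('wrist',o); m=rot(o['tool_rot']).as_matrix()
f=lambda P:(proj(c,P)-[180,195])*3
T=lambda p:o['eef_pos']+m@np.array(p)
print('tcp,grasp,14back',f([T([0,0,0]),T([0,0,-.019]),T([.011,0,0]),T([.011,0,-.038])]))
for a in (-60,0):
  u=np.array([np.cos(np.radians(a)),np.sin(np.radians(a)),0]);v=np.array([-u[1],u[0],0]);A=np.array([.6195,-.24,0])
  print(a,f([A+s*.025*u+w*.0065*v+[0,0,z] for z in(.099,.069) for s,w in((1,1),(1,-1),(-1,-1),(-1,1))]))
print('collar c',f([.6195,-.24,.069]), yaw(o), o['q'])
"
```

```text
tcp,grasp,14back [[285.8 195.6]
 [285.7 253.3]
 [285.9 136. ]
 [285.7 253.9]]
-60 [[328.2 400. ]
 [245.4 400.3]
 [240.  105.8]
 [331.6 105.5]
 [322.  294.8]
 [251.1 295. ]
 [247.1  37.2]
 [324.3  37. ]]
0 [[450.8 299.7]
 [405.4 362.8]
 [117.2 220. ]
 [158.1 150.2]
 [426.2 206.1]
 [387.9 261.7]
 [142.8 136.2]
 [177.8  75.6]]
collar c [[286.1 171.6]] 119.74236255426204 [-0.1  0.7  0.6  1.7 -0.5  0.9  1.2]
```

```bash
echo '[0,0,0,0,0.6,0,0,0,0,0.6,0,0,0,0,0.6,0,0,0,0,0.6,0,0,-0.04,0,0.6,0,0,-0.04,0,0.6,0,0,0,0,0.6,0,0,0,0,0.6]' | python3 nudge.py
python3 -c "
from h import *
c,im,o=snap('wrist','w4')
a=cv2.convertScaleAbs(im[100:380,130:410],alpha=3,beta=20)
np.set_printoptions(precision=0,suppress=True)
f=lambda P:(proj(c,P)-[130,100])*600/280
A=np.array([.6195,-.24,0]);u=np.array([.5,-.866,0])
print(f([A+[0,0,.069],A+[0,0,.099],A+.025*u+[0,0,.099],A-.025*u+[0,0,.099]]))
cv2.imwrite('pics/m4.png',cv2.resize(a,(600,600),interpolation=2))"
```

```text
t: 5.3
eef_pos: [0.6196, -0.2405, 0.1567]
tool_rot: [0.001, 0.502, 0.865, 0.0]
contact_force: [-0.8, 0.5, -0.7]
gripper_width: 0.599
grasp_force: 0.0
[[311. 224.]
 [312. 255.]
 [312. 328.]
 [311. 176.]]
```

View pics/m4.png

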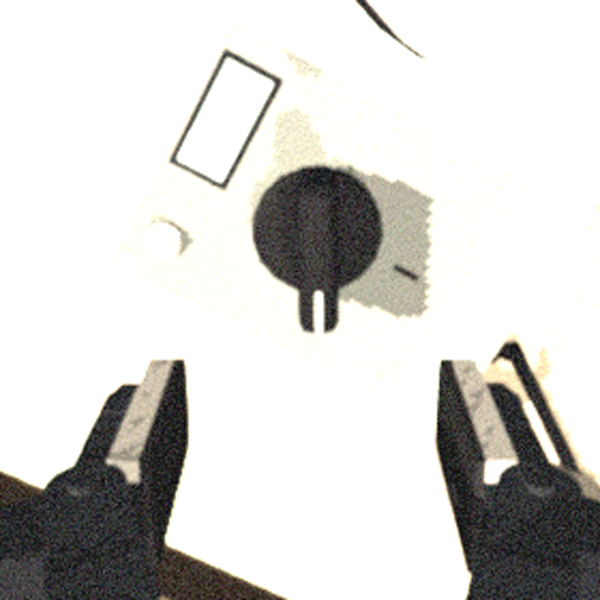

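The handle lies at x≈318 in the crop, pointer end at y≈330, just where I expected it. The fingertips end about 20 mm short of the reported TCP, so they closed above the bar. I'll go lower.

```bash
echo '[0,0.002,0.04,0,0.6,0,0,0.035,0,0.6,0,0,0.01,0,0.6,0,0,0.01,0,0.6,0,0,0,0,0.6,0,0,0,0,0.6]' | python3 nudge.py 40
echo '[0,0,0,0,0,0,0,0,0,0,0,0,0,0,0,0,0,0,0,0,0,0,0,0,0,0,0,0,0,0]' | python3 nudge.py 40
```

```text
t: 5.95
eef_pos: [0.6216, -0.2401, 0.062]
tool_rot: [0.001, 0.502, 0.865, 0.0]
contact_force: [0.2, 1.1, -0.1]
gripper_width: 0.598
grasp_force: 0.0
t: 6.55
eef_pos: [0.6214, -0.2397, 0.062]
tool_rot: [0.001, 0.502, 0.865, 0.0]
contact_force: [-0.9, 1.4, 6.4]
gripper_width: 0.143
grasp_force: 40.2
```

```bash
echo '[0,0,0,-0.15,0,0,0,0,-0.15,0,0,0,0,-0.15,0,0,0,0,-0.15,0,0,0,0,-0.15,0,0,0,0,-0.15,0,0,0,0,-0.15,0,0,0,0,0,0,0,0,0,0,0,0,0,0,0,0]' | python3 nudge.py 40
python3 -c "
from h import *
go(.6195,-.24,.076,0)"
```

```text
t: 7.55
eef_pos: [0.6195, -0.2428, 0.062]
tool_rot: [-0.0, 0.002, 1.0, -0.001]
contact_force: [-4.7, -5.4, 6.6]
gripper_width: 0.138
grasp_force: 40.3
t=7.5 pos [ 0.6195 -0.2428  0.062 ] yaw 179.7 q7 2.05 | d_tool [ 0.      0.0028 -0.014 ]  norm 0.014 turn -0.005
```

```bash
echo '[0,0,0,0,0.6,0,0,0,0,0.6,0,0,0,0,0.6,0,0,-0.04,0,1,0,0,-0.05,0,1,0,0,-0.05,0,1,0,0.035,-0.03,0,1,0,0.035,-0.01,0,1,0,0.035,0,0,1,0,0.034,0,0,1,0,0,0,0,1,0,0,0,0,1]' | python3 nudge.py
python3 -c "
from h import *
np.set_printoptions(precision=4,suppress=True)
c,im,o=snap('wrist','w5')
go(.6185,-.1025,.129,180)
print(proj(c,[[.6185,-.1025,.159],[.6195,-.2415,.099]]))
ct,it,_=snap('top','t5')
b=it[115:215,280:413]
cv2.imwrite('pics/m5.png',cv2.hconcat([cv2.resize(im,(450,338)),cv2.resize(b,(350,338))]))"
```

```text
t: 8.75
eef_pos: [0.6213, -0.099, 0.2409]
tool_rot: [-0.0, -0.0, 1.0, 0.0]
contact_force: [-0.2, 0.3, -0.4]
gripper_width: 0.998
grasp_force: 0.0
t=8.8 pos [ 0.6211 -0.1007  0.2409] yaw 179.9 q7 1.76 | d_tool [ 0.0026 -0.0017  0.1119]  norm 0.112 turn -0.002
[[270.0056 204.1765]
 [113.04   183.4852]]
```

View pics/m5.png

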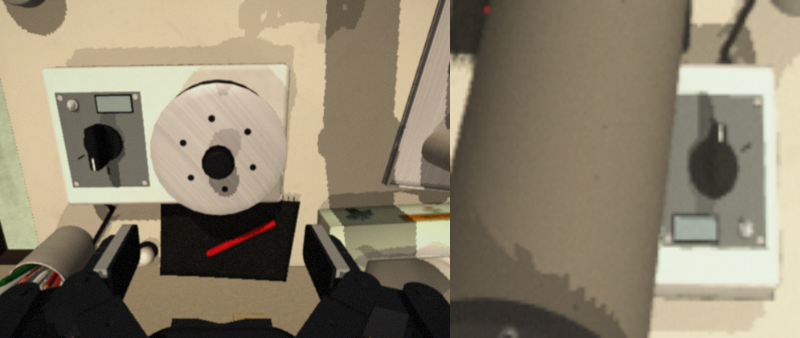

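```bash
echo '[0.004,-0.002,0.04,0,1,0,0,0.04,0,1,0,0,0.025,0,1,0,0,0.014,0,1,0,0,0,0,1,0,0,0,0,1]' | python3 nudge.py 60
echo '[0,0,0,0,0,0,0,0,0,0,0,0,0,0,0,0,0,0,0,0,0,0,0,0,0,0,0,0,0,0,0,0,0,0,0]' | python3 nudge.py 60
```

```text
t: 9.45
eef_pos: [0.6179, -0.1034, 0.123]
tool_rot: [0.001, 0.001, 1.0, -0.0]
contact_force: [0.2, 0.1, -0.5]
gripper_width: 1.0
grasp_force: 0.0
t: 10.15
eef_pos: [0.6177, -0.1023, 0.123]
tool_rot: [0.001, 0.001, 1.0, 0.0]
contact_force: [-0.9, 0.1, 5.8]
gripper_width: 0.337
grasp_force: 58.8
```

```bash
python3 -c "
from h import *
print(back(cam('top'),[(265,278),(327,282),(310,292)],0.01).round(3))"
echo '[0,0,-0.02,0,0,0,0,-0.03,0,0,0,0,-0.03,0,0,0.03,0,0,0,0,0.03,0,0,0,0,0.03,0,0,0,0,0.03,0,0,0,0,0.03,0,0,0,0,0.023,0,0,0,0,0,0,0,0,0,0,0,0,0,0]' | python3 nudge.py
```

```text
[[ 0.333  0.037  0.01 ]
 [ 0.329 -0.118  0.01 ]
 [ 0.303 -0.076  0.01 ]]
t: 11.25
eef_pos: [0.4439, -0.102, 0.202]
tool_rot: [0.0, 0.001, 1.0, 0.0]
contact_force: [0.2, 0.0, -2.6]
gripper_width: 0.337
grasp_force: 59.8
```

```bash
echo '[0,0,0.04,0,0,0,0,0.04,0,0,0,0,0.04,0,0,0,0,0.03,0,0,0,0,0.02,0,0,0,0,0.009,0,0,0,0,0.003,0,0,0,0,0.002,0,0,0,0,0,0,0]' | python3 nudge.py
echo '[0,0,0,0,0.5,0,0,0,0,1,0,0,0,0,1,0,0,0,0,1]' | python3 nudge.py
python3 -c "
from h import *
go(.4217,.2465,.2,0)"
```

```text
t: 12.15
eef_pos: [0.4451, -0.1022, 0.0187]
tool_rot: [0.001, 0.001, 1.0, -0.0]
contact_force: [0.2, -0.9, -2.3]
gripper_width: 0.332
grasp_force: 59.7
t: 12.55
eef_pos: [0.4446, -0.1022, 0.0184]
tool_rot: [0.0, 0.001, 1.0, 0.0]
contact_force: [0.2, -0.7, 0.3]
gripper_width: 0.977
grasp_force: 0.0
t=12.6 pos [ 0.4446 -0.1022  0.0184] yaw 179.9 q7 1.89 | d_tool [ 0.0233  0.3486 -0.1816]  norm 0.394 turn -0.002
```

```bash
echo '[0,0,-0.04,0,1,0,0,-0.05,0,1,0,0,-0.05,0,1,-0.01,0.04,-0.025,0,1,-0.01,0.04,-0.025,0,1,-0.01,0.04,-0.025,0,1,-0.01,0.04,-0.025,0,1,-0.01,0.04,-0.025,0,1,-0.01,0.04,-0.025,0,1,-0.01,0.04,-0.02,0,1,-0.015,0.04,-0.02,0,1,0,0.01,0,0,1,0,0,0,0,1,0,0,0,0,1]' | python3 nudge.py
python3 -c "
from h import *
np.set_printoptions(precision=0,suppress=True)
c,im,o=snap('wrist','w6')
print(proj(c,[[.4217,.2465,.074],[.5285,.221,.074],[.6411,.2137,.074]]))
P=proj(c,[[.535,.235,.014]])[0]
a=im[0:330,90:470]
cv2.imwrite('pics/m6.png',cv2.convertScaleAbs(cv2.resize(a,None,fx=1.8,fy=1.8,interpolation=2),alpha=1.3))"
```

```text
t: 13.95
eef_pos: [0.5293, 0.2259, 0.3471]
tool_rot: [-0.001, 0.002, 1.0, -0.001]
contact_force: [-0.7, -0.0, -1.1]
gripper_width: 0.998
grasp_force: 0.0
[[294.  63.]
 [272. 157.]
 [266. 241.]]
```

View pics/m6.png

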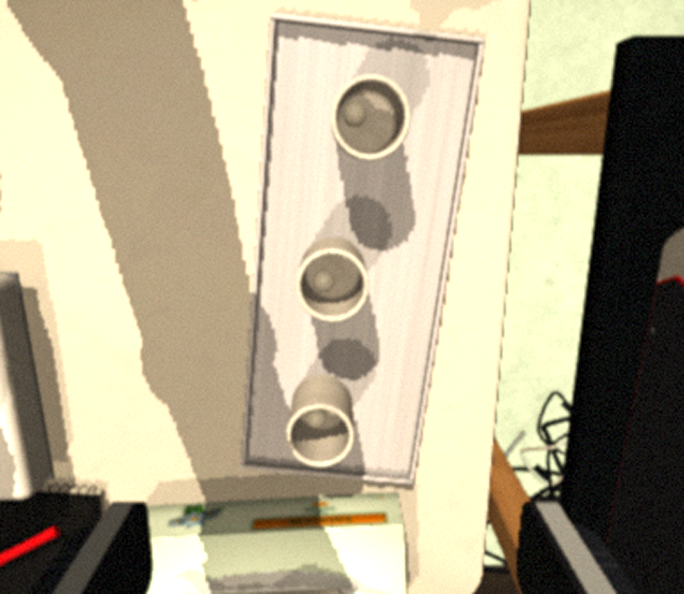

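Each cell holds at least one ball: visible in a at (355,110), b at (323,278) and c at (318,415). I'll touch the bare desk with half-open fingers first, to learn the true fingertip offset.

```bash
python3 -c "
from h import *
o=bot.get_obs(); c=cam('wrist',o)
print(back(c,np.array([(370,117),(333,284),(320,433)])/1.8+[90,0],.074).round(4))"
echo '[0,0,0,0.15,0.6,0,0,0,0.15,0.6,0,0,0,0.15,0.6,0,0,0,0.15,0.6,0,0,0,0.15,0.6,0,0,0,0.15,0.6,0,0,0,0.15,0.6,0,0,0,0.15,0.6,0,0,0,0.15,0.6,0,0,0,0.15,0.6,0,0,0,0.07,0.6,-0.03,0,0.03,0,0.6,-0.03,0,0.035,0,0.6,-0.03,0,0.035,0,0.6,-0.03,0,0.035,0,0.6,-0.036,0,0.035,0,0.6,0,0,0.04,0,0.6,0,0,0.04,0,0.6,0,0,0.03,0,0.6,0,0,0,0,0.6]' | python3 nudge.py
echo '[0,0,0.02,0,0.6,0,0,0.02,0,0.6,0,0,0,0,0.6]' | python3 nudge.py
echo '[0,0,0.01,0,0.6,0,0,0,0,0.6]' | python3 nudge.py
echo '[0,0,0.005,0,0.6,0,0,0,0,0.6]' | python3 nudge.py
```

```text
[[0.4236 0.2484 0.074 ]
 [0.5296 0.2248 0.074 ]
 [0.6406 0.2148 0.074 ]]
t: 16.0
eef_pos: [0.5257, 0.0692, 0.0648]
tool_rot: [-0.002, 0.708, 0.706, -0.004]
contact_force: [-0.5, 0.3, 0.5]
gripper_width: 0.599
grasp_force: 0.0
t: 16.3
eef_pos: [0.5285, 0.0707, 0.0279]
tool_rot: [-0.0, 0.708, 0.706, -0.001]
contact_force: [-0.3, 0.3, -0.5]
gripper_width: 0.598
grasp_force: 0.0
t: 16.5
eef_pos: [0.5297, 0.0716, 0.0186]
tool_rot: [0.0, 0.708, 0.707, 0.0]
contact_force: [-0.1, -0.3, -0.0]
gripper_width: 0.597
grasp_force: 0.0
t: 16.7
eef_pos: [0.5297, 0.0719, 0.0133]
tool_rot: [0.0, 0.707, 0.707, 0.0]
contact_force: [-0.4, -1.0, 0.2]
gripper_width: 0.601
grasp_force: 0.0
```

```bash
for i in 1; do echo '[0,0,0.005,0,0.6,0,0,0,0,0.6]' | python3 nudge.py; done
echo '[0,0,0.005,0,0.6,0,0,0,0,0.6]' | python3 nudge.py
echo '[0,0,0.005,0,0.6,0,0,0,0,0.6]' | python3 nudge.py
echo '[0,0,0.004,0,0.6,0,0,0,0,0.6]' | python3 nudge.py
```

```text
t: 16.9
eef_pos: [0.5293, 0.0719, 0.0078]
tool_rot: [-0.0, 0.707, 0.707, -0.0]
contact_force: [-0.2, -0.1, -0.8]
gripper_width: 0.602
grasp_force: 0.0
t: 17.1
eef_pos: [0.5292, 0.0718, 0.0026]
tool_rot: [-0.0, 0.707, 0.707, -0.0]
contact_force: [-1.5, 0.1, 0.1]
gripper_width: 0.599
grasp_force: 0.0
t: 17.3
eef_pos: [0.5292, 0.0718, -0.0024]
tool_rot: [-0.0, 0.707, 0.707, -0.0]
contact_force: [-0.1, 0.0, -0.2]
gripper_width: 0.598
grasp_force: 0.0
t: 17.5
eef_pos: [0.5293, 0.0718, -0.0063]
tool_rot: [-0.0, 0.707, 0.707, -0.0]
contact_force: [0.6, 0.2, 1.2]
gripper_width: 0.6
grasp_force: 0.0
```

```bash
echo '[0,0,0.003,0,0.6,0,0,0,0,0.6]' | python3 nudge.py | grep -E "eef|cont"
echo '[0,0,0.003,0,0.6,0,0,0,0,0.6]' | python3 nudge.py| grep -E "eef|cont"
echo '[0,0,0.003,0,0.6,0,0,0,0,0.6]' | python3 nudge.py| grep -E "eef|cont"
echo '[0,0,0.003,0,0.6,0,0,0,0,0.6]' | python3 nudge.py| grep -E "eef|cont"
```

```text
eef_pos: [0.5294, 0.0718, -0.0091]
contact_force: [0.3, -0.0, 0.6]
eef_pos: [0.5294, 0.0718, -0.0122]
contact_force: [-0.4, -0.7, -1.2]
eef_pos: [0.5294, 0.0718, -0.0152]
contact_force: [-0.1, 0.5, 1.1]
eef_pos: [0.5294, 0.0718, -0.0182]
contact_force: [-0.5, -0.3, 0.3]
```

```bash
echo '[0,0,0.003,0,0.6,0,0,0,0,0.6]' | python3 nudge.py | grep -E "eef|cont"
echo '[0,0,0.003,0,0.6,0,0,0,0,0.6]' | python3 nudge.py| grep -E "eef|cont"
echo '[0,0,0.003,0,0.6,0,0,0,0,0.6]' | python3 nudge.py| grep -E "eef|cont"
echo '[0,0,0.003,0,0.6,0,0,0,0,0.6]' | python3 nudge.py| grep -E "eef|cont"
```

```text
eef_pos: [0.5294, 0.0718, -0.0212]
contact_force: [0.4, 0.3, 0.6]
eef_pos: [0.5294, 0.0718, -0.0242]
contact_force: [0.5, -0.6, -0.3]
eef_pos: [0.5298, 0.0719, -0.0255]
contact_force: [-5.7, -0.2, 19.3]
eef_pos: [0.5299, 0.0719, -0.0257]
contact_force: [-15.3, -0.8, 55.6]
```

```bash
cat >> h.py <<'E'
def find_cell(x,y,z=.074,name='fc',r=(23.5,27)):
    c,im,o=snap('wrist',name)
    w=np.array([[x+.06,y+.06],[x-.06,y+.06],[x-.06,y-.06],[x+.06,y-.06]])
    p=proj(c,np.c_[w,[z]*4]).astype(np.float32)
    H=cv2.getPerspectiveTransform(p,np.float32([[0,0],[480,0],[480,480],[0,480]]))
    a=cv2.cvtColor(cv2.warpPerspective(im,H,(480,480)),cv2.COLOR_BGR2GRAY)
    a=cv2.createCLAHE(3,(4,4)).apply(cv2.GaussianBlur(a,(5,5),0)); cv2.imwrite(f'pics/{name}r.png',a)
    h=cv2.HoughCircles(a,cv2.HOUGH_GRADIENT_ALT,1.5,40,param1=120,param2=.5,minRadius=int(4*r[0]),maxRadius=int(4*r[1]))
    if h is None: print('no circle'); return
    for u,v,rr,*_ in h.reshape(-1,h.shape[-1])[:5]: print('circle at',round(x+.06-u/4e3,4),round(y+.06-v/4e3,4),'r %.1f mm'%(rr/4))
E
echo '[0,0,-0.045,0,0.85,0,0,-0.045,0,0.85,0,0,-0.045,0,0.85,0.035,-0.02,-0.02,0,0.85,0.035,-0.02,-0.02,0,0.85,0.035,-0.02,-0.02,0,0.85,0.035,-0.02,-0.02,0,0.85,0.036,-0.026,0,0,0.85,0,0,0,0,0.85,0,0,0,0,0.85]' | python3 nudge.py
python3 -c "
from h import *
find_cell(.4236,.2484,name='fa')
go(.4236,.2484,.014,90)"
```

```text
t: 20.1
eef_pos: [0.4231, 0.2488, 0.1851]
tool_rot: [-0.0, 0.706, 0.708, 0.0]
contact_force: [0.3, -0.6, 0.5]
gripper_width: 0.851
grasp_force: 0.0
circle at 0.4232 0.2484 r 25.1 mm
t=20.1 pos [0.4238 0.2475 0.185 ] yaw 90.0 q7 -0.56 | d_tool [ 0.001  -0.0002  0.171 ]  norm 0.171 turn -0.001
```

```bash
echo '[0.001,0,0.04,0,0.85,0,0,0.04,0,0.85,0,0,0.04,0,0.85,0,0,0.03,0,0.85,0,0,0.021,0,0.85,0,0,0,0,0.85,0,0,0,0,0,0,0,0,0,0,0,0,0,0,0,0,0,0,0,0,0,0,0,0,0,0,0,0,0,0,0,0,0,0,0]' | python3 nudge.py 25
echo '[0,0,-0.02,0,0,0,0,-0.04,0,0,0,0,-0.04,0,0,0,0,-0.04,0,0,0,0,-0.02,0,0,0,0,0,0,0]' | python3 nudge.py
python3 -c "
from h import *
find_cell(.4236,.2484,.074+.16,name='fa2')
go(.617,.03,.16,90)"
```

```text
t: 21.45
eef_pos: [0.4245, 0.2492, 0.0151]
tool_rot: [0.0, 0.708, 0.707, 0.001]
contact_force: [-0.5, -2.1, 7.0]
gripper_width: 0.585
grasp_force: 27.1
t: 22.05
eef_pos: [0.4253, 0.2502, 0.177]
tool_rot: [-0.0, 0.707, 0.707, 0.003]
contact_force: [1.1, 0.4, -2.6]
gripper_width: 0.584
grasp_force: 27.6
circle at 0.4262 0.2525 r 25.2 mm
t=22.1 pos [0.424  0.2496 0.175 ] yaw 90.0 q7 -0.55 | d_tool [-0.2195  0.193   0.0148]  norm 0.293 turn -0.001
```

```bash
echo '[-0.02,0.018,0,0,0,-0.034,0.03,0,0,0,-0.034,0.03,0,0,0,-0.034,0.03,0,0,0,-0.034,0.03,0,0,0,-0.034,0.03,0,0,0,-0.029,0.025,0.01,0,0,0,0,0.03,0,0,0,0,0.027,0,0,0,0,0,0,0,0,0,0,0,0]' | python3 nudge.py
python3 -c "
from h import *
go(.6175,-.0093,.108,90)"
```

```text
t: 23.2
eef_pos: [0.6153, 0.0297, 0.1057]
tool_rot: [-0.001, 0.707, 0.707, -0.001]
contact_force: [0.0, -0.5, -2.1]
gripper_width: 0.581
grasp_force: 27.5
t=23.2 pos [0.6153 0.0297 0.1057] yaw 89.9 q7 0.10 | d_tool [-0.039   0.0022 -0.0023]  norm 0.039 turn -0.001
```

```bash
echo '[-0.018,0.002,-0.002,0,0,-0.018,0,0,0,0,-0.005,0,0,0,0,-0.005,0,0,0,0,-0.005,0,0,0,0,-0.005,0,0,0,0,-0.005,0,0,0,0,-0.005,0,0,0,0]' | python3 nudge.py
echo '[-0.005,0,0,0,0,-0.005,0,0,0,0,-0.005,0,0,0,0,-0.005,0,0,0,0,-0.005,0,0,0,0,-0.003,0,0,0,0,0,0,0,0,0]' | python3 nudge.py
python3 -c "
from h import *
c,im,o=snap('side','s7'); u=proj(c,[.6175,-.06,.14])[0].astype(int)
b=im[u[1]-60:u[1]+60,u[0]-80:u[0]+80]
c,im,o=snap('wrist','w7')
cv2.imwrite('pics/m7.png',cv2.hconcat([cv2.resize(b,(448,336),interpolation=2),cv2.resize(im[:,70:490],(336,336))]))"
```

```text
t: 24.0
eef_pos: [0.6204, -0.031, 0.112]
tool_rot: [-0.001, 0.706, 0.708, 0.004]
contact_force: [-3.5, 11.0, 12.1]
gripper_width: 0.58
grasp_force: 30.1
t: 24.7
eef_pos: [0.6191, -0.0643, 0.1101]
tool_rot: [0.0, 0.708, 0.707, 0.001]
contact_force: [1.0, 3.6, 1.8]
gripper_width: 0.58
grasp_force: 26.1
```

View pics/m7.png

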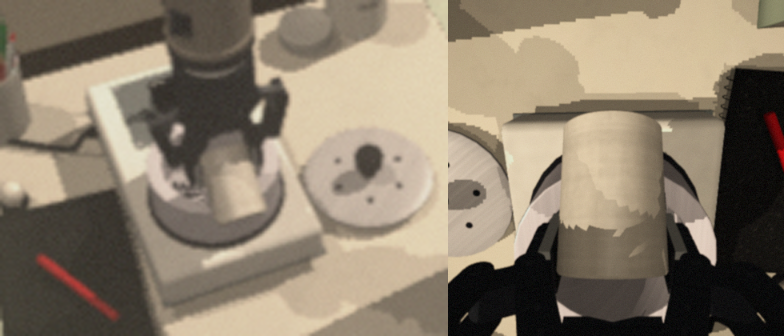

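The tilt works: the cell lies over the rim at about 70°, mouth towards the well. I'll continue inward and down.

```bash
echo '[-0.005,0,0.004,0,0,-0.005,0,0.005,0,0,-0.005,0,0.005,0,0,-0.005,0,0.005,0,0,-0.004,0,0.005,0,0,-0.004,0,0.005,0,0,0,0,0,0,0,0,0,0,0,0,0,0,0,0,0,0,0,0,0,0,0.004,0,0,0,0,-0.004,0,0,0,0,0.004,0,0,0,0,-0.004,0,0,0,0,0,0,0,0,0,0,0,0,0,0]' | python3 nudge.py
python3 -c "
from h import *
c,im,o=snap('wrist','w8')
c,im,o=snap('side','s8')"
```

```text
t: 26.4
eef_pos: [0.6183, -0.0919, 0.08]
tool_rot: [-0.0, 0.707, 0.707, 0.0]
contact_force: [-0.3, -0.1, 1.0]
gripper_width: 0.581
grasp_force: 25.9
```

```bash
echo '[0,0,-0.02,0,0,0,0,-0.03,0,0,0,0,-0.04,0,0,0.03,-0.02,0,0,0,0.034,-0.03,0,0,0,0.034,-0.03,0,0,0,0.034,-0.03,0,0,0,0.034,-0.03,0,0,0,0.034,-0.03,0,0,0,0.034,-0.025,0,0,0,0.034,0,0,0,0,0.034,0,0,0,0,0,0,0,0,0,0,0,0,0,0]' | python3 nudge.py
python3 -c "
from h import *
c,im,o=snap('wrist','w9')
c,it,o=snap('top','t9'); u=proj(c,[.6175,-.1023,.09])[0].astype(int); print(u)
b=it[u[1]-30:u[1]+30,u[0]-30:u[0]+30]
c3,i3,o=snap('side','s9')
cv2.imwrite('pics/m9.png',cv2.hconcat([cv2.resize(b,(330,330),interpolation=2),cv2.resize(im,(440,330))]))
go(.425,.27,.2,90)"
```

```text
t: 27.9
eef_pos: [0.423, 0.2101, 0.1695]
tool_rot: [0.0, 0.707, 0.707, -0.001]
contact_force: [-0.0, -1.3, -3.1]
gripper_width: 0.582
grasp_force: 27.0
[325 161]
t=28.1 pos [0.4236 0.2084 0.1698] yaw 89.8 q7 -0.50 | d_tool [ 0.0616  0.0012 -0.0303]  norm 0.069 turn -0.003
```

View pics/m9.png

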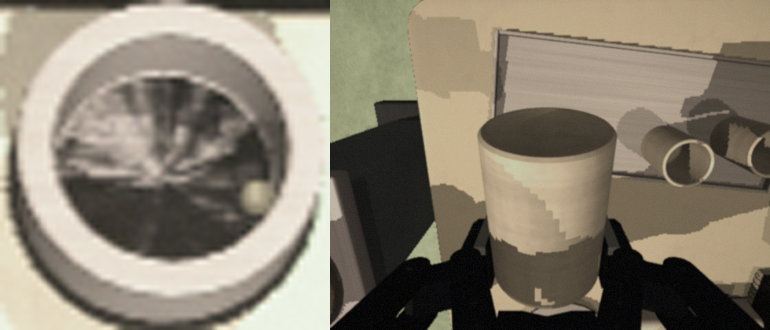

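The top crop shows one ball in the well at (255,195). The wrist crop shows the cell still tipped in the fingers, bottom ellipse centred at (548,135). I'll estimate its tilt.

```bash
cat >> h.py <<'E'
def ends(o,c,th,a=.055,gz=.044):
    "pixel boxes of the held cell's bottom and mouth rims at tilt th (deg), tool yaw 90: bottom swings to +Y"
    m=rot(o['tool_rot']).as_matrix(); g=o['eef_pos']+m@[0,0,-gz]; t=np.radians(th)
    u=np.array([0,np.sin(t),-np.cos(t)]); n=np.array([0,-np.cos(t),-np.sin(t)]); k=np.linspace(0,2*np.pi,60)
    ring=lambda d:g+d*u+.025*(np.outer(np.cos(k),n)+np.outer(np.sin(k),[1,0,0]))
    return [np.r_[p.min(0),p.max(0)].round() for p in (proj(c,ring(a)),proj(c,ring(a-.07)))]
E
python3 -c "
from h import *
o=bot.get_obs(); c=cam('wrist',o)
for t in (0,30,60,75,90,100,110,120,135): print(t,*ends(o,c,t))"
```

```text
0 [229. 206. 322. 291.] [204. 275. 347. 393.]
30 [224. 169. 327. 237.] [206. 323. 345. 372.]
60 [215. 157. 336. 191.] [209. 341. 342. 369.]
75 [209. 168. 342. 173.] [211. 324. 340. 385.]
90 [201. 160. 350. 197.] [213. 307. 338. 394.]
100 [195. 156. 356. 227.] [214. 296. 337. 396.]
110 [189. 157. 362. 265.] [215. 286. 336. 395.]
120 [183. 164. 367. 310.] [216. 276. 335. 392.]
135 [176. 187. 375. 384.] [217. 262. 334. 383.]
```

```bash
echo '[0.03,0,0.04,0,0,0,0,0.04,0,0,0,0,-0.04,0,0,0,0,0.04,0,0,0,0,-0.04,0,0,0,0,0.04,0,0,0,0,-0.04,0,0,0,0,0.04,0,0,0,0,-0.04,0,0,0,0,0.04,0,0,0,0,-0.03,0,0,0,0,0,0,0]' | python3 nudge.py 20
python3 -c "
from h import *
c,im,o=snap('wrist','w10')
for t in (0,20,40,60,75,90,100,110): print(t,*ends(o,c,t))
v=im[110:330,276].astype(int).sum(1)//3; print(v[::4])
v=cv2.imread('pics/w9.png')[110:330,276].astype(int).sum(1)//3; print(v[::4])"
```

```text
t: 29.25
eef_pos: [0.4252, 0.2391, 0.1207]
tool_rot: [0.001, 0.708, 0.706, 0.0]
contact_force: [0.9, -0.3, -2.3]
gripper_width: 0.578
grasp_force: 26.4
0 [229. 206. 322. 291.] [204. 275. 347. 393.]
20 [226. 179. 324. 254.] [205. 306. 346. 381.]
40 [222. 161. 329. 220.] [207. 339. 344. 363.]
60 [215. 157. 335. 191.] [209. 341. 342. 369.]
75 [208. 168. 342. 173.] [211. 324. 340. 385.]
90 [201. 160. 350. 197.] [213. 307. 338. 394.]
100 [195. 156. 356. 226.] [214. 296. 337. 396.]
110 [189. 157. 362. 265.] [215. 286. 336. 395.]
[148 150 145 145 145 147 127 146 144 150 155 146 147 146 144 145 141 145
 149 152 152 158 149 149 149 153 152 149 145 152 153 153 151 155 152 154
 157 136 133 134 127 134 139 134 138 116  84  86  92  92  88  89  89  88
  86]
[154 153 162 157 160 159 159  84  83  74  69  65  63  61  58  57  57  56
  59  55  54  53  55 155 154 180 184 180 182 182 178 179 176 172 176 167
 170 173 179 179 149 152 150 149 146 148 144 146 147 148 153 150 153  86
  78]
```

```bash
python3 -c "
from h import *
find_cell(.4252,.2391,.1207+.059,name='w11')
im=cv2.imread('pics/w11.png'); print((im[200:410,276].astype(int).sum(1)//3)[::4])
cv2.imwrite('pics/m11.png',cv2.hconcat([cv2.resize(im,(480,360)),cv2.imread('pics/w11r.png')[::2,::2][:240].repeat(1,0) if 0 else cv2.resize(cv2.imread('pics/w11r.png'),(300,360))]))"
```

```text
no circle
[153 149 151 147 151 150 152 156 156 155 155 151 150 153 154 135 135 130
 134 134 137 138 131  92  89  89  93  90  92  89  87  89  88  83  85  80
  75  74  97  94  96  89  96  94  93 129 159 155 152 157 151   9   0]
```

View pics/m11.png

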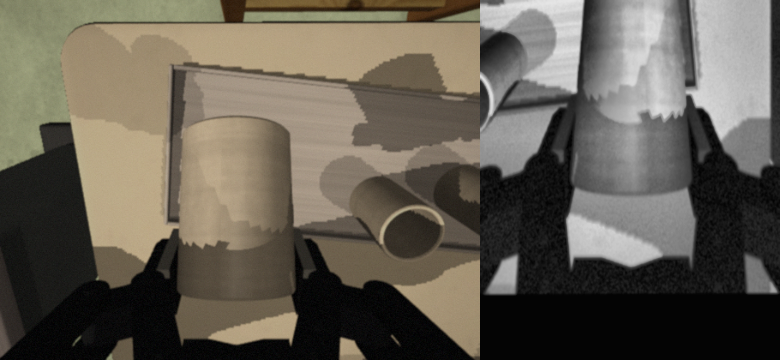

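Shaking rights the cell: it has gone from about 100° to about 65°, its bottom edge now at (235,118). I'll keep shaking.

```bash
echo '[0,0,-0.05,0,0,0,0,0.05,0,0,0,0,-0.05,0,0,0,0,0.05,0,0,0,0,-0.05,0,0,0,0,0.05,0,0,0,0,-0.05,0,0,0,0,0.05,0,0,0,0,-0.05,0,0,0,0,0.05,0,0,0,0,-0.05,0,0,0,0,0.05,0,0,0,0,-0.05,0,0,0,0,0.05,0,0,0,0,-0.05,0,0,0,0,0.05,0,0,0,0,0,0,0,0,0,0,0,0]' | python3 nudge.py 20
cat >> h.py <<'E'
def cyl(o,c,th,a,gz):
    m=rot(o['tool_rot']).as_matrix(); g=o['eef_pos']+m@[0,0,-gz]; t=np.radians(th)
    u=np.array([0,np.sin(t),-np.cos(t)]); n=np.array([0,-np.cos(t),-np.sin(t)]); k=np.linspace(0,2*np.pi,60)
    return np.vstack([proj(c,g+d*u+.025*(np.outer(np.cos(k),n)+np.outer(np.sin(k),[1,0,0]))) for d in(a,a-.07)])
def tilt(name,a=.055,gz=.044):
    "image rows of the cell's silhouette on the middle column against the model"
    c,im,o=snap('wrist',name); g=cv2.GaussianBlur(cv2.cvtColor(im,cv2.COLOR_BGR2GRAY),(5,5),0).astype(float)
    e=np.hypot(cv2.Sobel(g,cv2.CV_64F,1,0),cv2.Sobel(g,cv2.CV_64F,0,1)); best=[]
    for t in range(-10,131,3):
      for aa in (a-.004,a,a+.004,a+.008):
        P=cyl(o,c,t,aa,gz); h=cv2.convexHull(P.astype(np.float32))
        mk=np.zeros(g.shape,np.uint8); cv2.polylines(mk,[h.astype(np.int32)],True,1,2); cv2.polylines(mk,[P[:60].astype(np.int32)],True,1,2) if t>80 else cv2.polylines(mk,[P[60:].astype(np.int32)],True,1,2) if t<45 else None
        mk[330:]=0; best.append((np.minimum(e[mk>0],60).mean(),t,aa))
    print(sorted(best)[::-1][:5])
E
python3 -c "
from h import *
tilt('w12')
import h
for n in('w9',):
    pass"
```

```text
t: 31.15
eef_pos: [0.4233, 0.2391, 0.12]
tool_rot: [-0.0, 0.708, 0.706, -0.001]
contact_force: [0.6, 0.0, -2.4]
gripper_width: 0.577
grasp_force: 26.7
[(np.float64(36.794196598576484), 62, 0.059), (np.float64(35.97323157018728), 59, 0.059), (np.float64(35.771432429945406), 56, 0.059), (np.float64(35.21159834734744), 53, 0.059), (np.float64(34.85309891597091), 56, 0.055)]
```

```bash
echo '[0.019,0.001,0.03,0,0,0,0,0.04,0,0,0,0,0.026,0,0,0,0,0.01,0,0,0.005,0,0,0,0,0.005,0,0,0,0,0.005,0,0,0,0,0.005,0,0,0,0,0.004,0,-0.003,0,0,0.004,0,-0.003,0,0,0.004,0,-0.004,0,0,0,0,0,0,0]' | python3 nudge.py 20
python3 -c "
from h import *
tilt('w13')"
```

```text
t: 32.4
eef_pos: [0.4252, 0.2921, 0.0249]
tool_rot: [-0.0, 0.707, 0.707, 0.001]
contact_force: [-0.1, -0.8, -3.2]
gripper_width: 0.579
grasp_force: 27.0
[(np.float64(28.93634575159662), 56, 0.055), (np.float64(28.91743006596917), 53, 0.059), (np.float64(27.69748980436068), 59, 0.051000000000000004), (np.float64(27.53112431751733), 47, 0.063), (np.float64(27.48402763701704), 53, 0.055)]
```

```bash
echo '[0.005,0,-0.002,0,0,0.005,0,-0.002,0,0,0.005,0,-0.001,0,0,0,0,0,0,0]' | python3 nudge.py 20
python3 -c "
from h import *
tilt('w14')"
```

```text
t: 32.85
eef_pos: [0.4249, 0.3073, 0.0293]
tool_rot: [-0.0, 0.707, 0.707, 0.0]
contact_force: [0.7, 0.4, -2.4]
gripper_width: 0.579
grasp_force: 26.9
[(np.float64(35.69733889927194), 53, 0.063), (np.float64(34.52665071840871), 56, 0.063), (np.float64(33.3958311554452), 71, 0.063), (np.float64(32.621402583948885), 50, 0.063), (np.float64(32.61188706376189), 59, 0.063)]
```

```bash
echo '[0,0,-0.02,0,0,-0.045,0,0,0,0,0,0,0.025,0,0,0,0,0.012,0,0,0.006,0,0,0,0,0.006,0,0,0,0,0.006,0,0,0,0,0.006,0,-0.004,0,0,0,0,0,0,0]' | python3 nudge.py 20
echo '[0.005,0,-0.002,0,0,0.005,0,-0.002,0,0,0.005,0,-0.003,0,0,0,0,0,0,0]' | python3 nudge.py 20
python3 -c "
from h import *
tilt('w15')"
```

```text
t: 33.8
eef_pos: [0.4249, 0.2871, 0.0164]
tool_rot: [-0.0, 0.707, 0.707, 0.001]
contact_force: [-0.8, -0.3, -1.8]
gripper_width: 0.58
grasp_force: 33.6
t: 34.2
eef_pos: [0.425, 0.3013, 0.0235]
tool_rot: [-0.0, 0.707, 0.707, 0.001]
contact_force: [-0.1, 0.5, -2.5]
gripper_width: 0.576
grasp_force: 33.6
[(np.float64(32.335123490807455), 35, 0.055), (np.float64(31.246160359575878), 47, 0.051000000000000004), (np.float64(30.7639385417893), 44, 0.051000000000000004), (np.float64(30.734747823132633), 41, 0.051000000000000004), (np.float64(29.84106733634677), 50, 0.051000000000000004)]
```

```bash
echo '[0.005,0,-0.001,0,0,0.005,0,-0.001,0,0,0.005,0,-0.001,0,0,0.004,0,0,0,0,0,0,-0.04,0,0,-0.04,0,0,0,0,0,0,0,0,0,0,0,0,0,0]' | python3 nudge.py 20
python3 -c "
from h import *
tilt('w16'); im=cv2.imread('pics/w16.png'); print(im[150:330:4,276].astype(int).sum(1)//3)
o=bot.get_obs(); print(o['eef_pos']); c=cam('wrist',o)
for t in (0,10,20,30,40): print(t,*ends(o,c,t,.057,.046))"
```

```text
t: 35.05
eef_pos: [0.4247, 0.278, 0.0662]
tool_rot: [-0.0, 0.708, 0.706, -0.0]
contact_force: [0.3, 0.5, -2.4]
gripper_width: 0.579
grasp_force: 33.6
[(np.float64(35.66893113999435), 47, 0.063), (np.float64(34.719484162840466), 35, 0.055), (np.float64(34.60500946103908), 83, 0.063), (np.float64(34.04193725952122), 41, 0.051000000000000004), (np.float64(33.919358557602834), 44, 0.063)]
[ 91 122 157 154  93  97  90  92  90  85  93  91  96  93  94  88  91  98
  96  95  87  89  90  91  87  86  87  83  88  88  83  67  87  92  91  65
  67  71  69  72  82  88  72  74  73]
[0.42474186 0.27906266 0.06614271]
0 [229. 206. 322. 291.] [204. 275. 347. 393.]
10 [228. 192. 323. 272.] [205. 289. 346. 387.]
20 [226. 178. 325. 253.] [205. 304. 346. 380.]
30 [224. 167. 327. 235.] [206. 320. 345. 371.]
40 [222. 158. 329. 218.] [207. 337. 345. 361.]
```

```bash
echo '[-0.024,0,0.02,0,0,0,0,0.018,0,0,0,0,0.005,0,0,0,0,0.003,0,0,0,0,0.003,0,0,0,0,0.002,0,0,0,0,0,0,0]' | python3 nudge.py 20
echo '[0,0,0,0,0.65,0,0,0,0,0.85,0,0,0,0,0.85,0,0,0,0,0.85,0,0,-0.04,0,0.85,0,0,-0.05,0,0.85,0,0,-0.05,0,0.85,0,0,-0.03,0,0.85,0,0,0,0,0.85,0,0,0,0,0.85]' | python3 nudge.py 20
python3 -c "
from h import *
find_cell(.425,.254,name='w17')"
```

```text
t: 35.8
eef_pos: [0.4249, 0.2554, 0.0153]
tool_rot: [-0.0, 0.707, 0.707, 0.0]
contact_force: [0.2, -0.5, -1.7]
gripper_width: 0.586
grasp_force: 33.6
t: 36.8
eef_pos: [0.4248, 0.2552, 0.1855]
tool_rot: [-0.0, 0.707, 0.707, 0.001]
contact_force: [-0.6, 0.1, -0.5]
gripper_width: 0.847
grasp_force: 0.0
circle at 0.4246 0.29 r 24.8 mm
```

```bash
echo '[-0.01,0.035,0,0,0.85,-0.01,0.035,0,0,0.85,-0.01,0.035,0,0,0.85,0,0,0,0,0.85,0,0,0,0,0.85]' | python3 nudge.py
python3 -c "
from h import *
find_cell(.5296,.2248,name='w18')
go(.5296,.2248,.014,90)"
```

```text
t: 37.35
eef_pos: [0.5291, 0.2237, 0.1831]
tool_rot: [-0.0, 0.708, 0.706, -0.002]
contact_force: [0.1, -0.4, -0.0]
gripper_width: 0.847
grasp_force: 0.0
circle at 0.5611 0.2038 r 25.3 mm
t=37.4 pos [0.5283 0.2244 0.1833] yaw 89.9 q7 -0.32 | d_tool [0.0007 0.0018 0.1693]  norm 0.169 turn -0.001
```

```bash
echo '[-0.021,0.032,0,0,0.75,0,0,0,0,0.75,0,0,0,0,0.75]' | python3 nudge.py
python3 -c "
from h import *
find_cell(.5611,.2038,name='w19')
find_cell(.6406,.2148,name='w20')
go(.5611,.2038,.014,90)"
```

```text
t: 37.7
eef_pos: [0.5608, 0.2037, 0.1845]
tool_rot: [-0.0, 0.708, 0.707, -0.001]
contact_force: [-0.8, -0.5, -0.3]
gripper_width: 0.751
grasp_force: 0.0
circle at 0.5615 0.2049 r 24.7 mm
circle at 0.6417 0.214 r 24.8 mm
t=37.8 pos [0.5602 0.2048 0.1846] yaw 90.0 q7 -0.25 | d_tool [-0.0011  0.0012  0.1706]  norm 0.171 turn 0.001
```

```bash
echo '[0,0.001,0.04,0,0.75,0,0,0.04,0,0.75,0,0,0.04,0,0.75,0,0,0.03,0,0.75,0,0,0.0205,0,0.75,0,0,0,0,0.75,0,0,0,0,0,0,0,0,0,0,0,0,0,0,0,0,0,0,0,0,0,0,0,0,0,0,0,0,0,0]' | python3 nudge.py 25
echo '[0,0,-0.02,0,0,0,0,-0.04,0,0,0,0,-0.04,0,0,0,0,-0.04,0,0,0,0,-0.02,0,0,-0.035,0.012,0,0,0,-0.035,0.012,0,0,0,-0.035,0.012,0,0,0,-0.035,0.012,0,0,0,-0.034,0.009,0.01,0,0,0,0,0.03,0,0,0,0,0.027,0,0,0,0,0,0,0,0,0,0,0,0]' | python3 nudge.py
python3 -c "
from h import *
go(.6175,-.0093,.11,90)"
```

```text
t: 39.0
eef_pos: [0.5629, 0.2041, 0.0153]
tool_rot: [-0.0, 0.707, 0.707, 0.0]
contact_force: [-1.4, 0.0, 2.7]
gripper_width: 0.577
grasp_force: 26.8
t: 40.4
eef_pos: [0.6193, 0.0298, 0.1077]
tool_rot: [-0.0, 0.707, 0.707, -0.0]
contact_force: [-0.1, -0.6, -1.7]
gripper_width: 0.578
grasp_force: 27.3
t=40.4 pos [0.6193 0.0298 0.1077] yaw 90.0 q7 0.13 | d_tool [-0.0391 -0.0018 -0.0023]  norm 0.039 turn -0.001
```

```bash
echo '[-0.018,-0.002,-0.002,0,0,-0.018,0,0,0,0,-0.005,0,0,0,0,-0.005,0,0,0,0,-0.005,0,0,0,0,-0.005,0,0,0,0,-0.005,0,0,0,0,-0.005,0,0,0,0,-0.005,0,0,0,0,-0.005,0,0,0,0,-0.005,0,0,0,0,-0.005,0,0,0,0,-0.005,0,0,0,0,-0.003,0,0,0,0,0,0,0,0,0]' | python3 nudge.py
echo '[-0.005,0,0.004,0,0,-0.005,0,0.005,0,0,-0.005,0,0.005,0,0,-0.005,0,0.005,0,0,-0.004,0,0.005,0,0,-0.004,0,0.005,0,0,0,0,0,0,0,0,0,0,0,0,0,0,0,0,0,0,0,0,0,0,0.004,0,0,0,0,-0.004,0,0,0,0,0.004,0,0,0,0,-0.004,0,0,0,0,0,0,0,0,0,0,0,0,0,0]' | python3 nudge.py
```

```text
t: 41.9
eef_pos: [0.618, -0.0643, 0.1103]
tool_rot: [0.0, 0.708, 0.707, 0.001]
contact_force: [0.2, 3.0, 1.8]
gripper_width: 0.581
grasp_force: 26.2
t: 43.5
eef_pos: [0.6174, -0.0918, 0.0805]
tool_rot: [-0.0, 0.707, 0.707, 0.0]
contact_force: [0.3, 0.3, 1.2]
gripper_width: 0.582
grasp_force: 25.9
```

```bash
echo '[-0.006,0,0,0,0,-0.006,0,0,0,0,-0.006,0,0,0,0,-0.004,0,0,0,0,0,0,0.005,0,0,0,0,0.005,0,0,0,0,0.004,0,0,0,0,0,0,0]' | python3 nudge.py 20
python3 -c "
from h import *
tilt('w21',.057,.046)"
```

```text
t: 44.3
eef_pos: [0.6176, -0.1156, 0.0664]
tool_rot: [0.001, 0.708, 0.706, -0.0]
contact_force: [0.6, -5.0, 2.0]
gripper_width: 0.573
grasp_force: 26.3
[(np.float64(39.1975578453992), 116, 0.065), (np.float64(34.80732587262624), 119, 0.065), (np.float64(29.021961253346046), 113, 0.065), (np.float64(28.511041327753126), 116, 0.057), (np.float64(27.716429050056867), 116, 0.061)]
```

```bash
echo '[0.002,0,-0.005,0,0,0.002,0,-0.005,0,0,0.002,0,-0.005,0,0,0.002,0,-0.004,0,0,0.002,0,-0.005,0,0,0.002,0,-0.005,0,0,0.002,0,-0.004,0,0,0.003,0,-0.004,0,0,0.003,0,-0.004,0,0,0.003,0,-0.004,0,0,0,0,0,0,0]' | python3 nudge.py 20
python3 -c "
from h import *
tilt('w22',.057,.046)"
```

```text
t: 45.45
eef_pos: [0.6179, -0.0905, 0.1122]
tool_rot: [0.0, 0.707, 0.707, 0.0]
contact_force: [0.2, 0.1, -2.7]
gripper_width: 0.578
grasp_force: 25.9
[(np.float64(37.594096989388916), 116, 0.065), (np.float64(35.75643256164722), 113, 0.065), (np.float64(32.45596152376253), 110, 0.065), (np.float64(28.132733977758278), 119, 0.065), (np.float64(27.17074046551845), 107, 0.065)]
```

```bash
echo '[-0.02,0,-0.05,0,0,0,0,-0.05,0,0,0,0,0.05,0,0,0,0,-0.05,0,0,0,0,0.05,0,0,0,0,-0.05,0,0,0,0,0.05,0,0,0,0,-0.05,0,0,0,0,0.05,0,0,0,0,-0.05,0,0,0,0,0.05,0,0,0,0,-0.05,0,0,0,0,0.05,0,0,0,0,-0.05,0,0,0,0,0.05,0,0,0,0,-0.05,0,0,0,0,0.05,0,0,0,0,0,0,0]' | python3 nudge.py 20
python3 -c "
from h import *
tilt('w23',.06,.049)"
```

```text
t: 47.3
eef_pos: [0.6141, -0.1091, 0.1533]
tool_rot: [-0.003, 0.707, 0.707, -0.003]
contact_force: [0.1, 0.5, -4.1]
gripper_width: 0.581
grasp_force: 24.4
[(np.float64(54.042814057173906), 41, 0.06), (np.float64(52.52428461298952), 44, 0.06), (np.float64(50.44222831809679), 47, 0.064), (np.float64(50.28486557476716), 35, 0.064), (np.float64(49.373788442733286), 47, 0.06)]
```

```bash
echo '[0.007,0.003,0.018,0,0,0.007,0,0.018,0,0,0.005,0,0,0,0,0.005,0,0,0,0,0.005,0,-0.001,0,0,0.005,0,-0.002,0,0,0.005,0,-0.002,0,0,0.004,0,-0.002,0,0,0,0,0,0,0]' | python3 nudge.py 20
echo '[0.004,0,-0.001,0,0,0.004,0,0,0,0,0.004,0,0,0,0,0.004,0,0,0,0,0.004,0,0,0,0,0.004,0,0,0,0,0.004,0,0.001,0,0,0.004,0,0,0,0,0,0,0,0,0]' | python3 nudge.py 20
python3 -c "
from h import *
tilt('w24',.06,.049)"
```

```text
t: 48.25
eef_pos: [0.621, -0.0671, 0.1302]
tool_rot: [0.001, 0.707, 0.707, 0.0]
contact_force: [-0.2, -2.5, 4.3]
gripper_width: 0.578
grasp_force: 25.1
t: 49.15
eef_pos: [0.6203, -0.0336, 0.1288]
tool_rot: [-0.001, 0.707, 0.707, -0.0]
contact_force: [-0.4, -0.8, 3.3]
gripper_width: 0.58
grasp_force: 25.8
[(np.float64(48.308085256286155), 5, 0.068), (np.float64(46.643126022009994), 8, 0.064), (np.float64(45.37151381710227), 8, 0.068), (np.float64(42.54711532144193), 8, 0.06), (np.float64(40.728697204596614), 11, 0.055999999999999994)]
```

```bash
echo '[0,0,0.002,0,0,0,0,0.002,0,0,0,0,0,0,0]' | python3 nudge.py 20
python3 -c "
from h import *
tilt('w25',.06,.049)
go(.5296,.235,.19,90)"
```

```text
t: 49.5
eef_pos: [0.6211, -0.0325, 0.1277]
tool_rot: [-0.001, 0.707, 0.707, 0.002]
contact_force: [-6.7, 3.3, 22.7]
gripper_width: 0.582
grasp_force: 29.2
[(np.float64(46.79590275084238), 5, 0.068), (np.float64(45.62172834806506), 8, 0.064), (np.float64(43.239018346332884), 5, 0.064), (np.float64(41.612021265984566), 8, 0.068), (np.float64(40.65124435103638), 8, 0.06)]
t=49.5 pos [ 0.6211 -0.0325  0.1277] yaw 90.0 q7 0.23 | d_tool [ 0.2677 -0.0914 -0.0613]  norm 0.289 turn 0.000
```

```bash
echo '[0,0,-0.03,0,0,0,0,-0.03,0,0,0.038,-0.013,0,0,0,0.038,-0.013,0,0,0,0.038,-0.013,0,0,0,0.038,-0.013,0,0,0,0.038,-0.013,0,0,0,0.038,-0.013,0,0,0,0.03,-0.013,0,0,0,0,0,0.04,0,0,0,0,0.04,0,0,0,0,0.04,0,0,0,0,0.03,0,0,0,0,0.016,0,0,0,0,0,0,0,0,0,0,0,0]' | python3 nudge.py 20
python3 -c "
from h import *
go(.53,.226,.0165,90)"
```

```text
t: 51.15
eef_pos: [0.5297, 0.2234, 0.0191]
tool_rot: [-0.0, 0.707, 0.707, -0.0]
contact_force: [0.7, -0.7, -3.0]
gripper_width: 0.578
grasp_force: 27.9
t=51.1 pos [0.5297 0.2234 0.0191] yaw 89.9 q7 -0.19 | d_tool [0.0026 0.0003 0.0026]  norm 0.004 turn -0.001
```

```bash
echo '[0,0,0.002,0,0,0,0,0.001,0,0,0,0,0.001,0,0,0,0,0,0,0]' | python3 nudge.py 20 | grep -E "eef|cont"
echo '[0,0,0,0,0.65,0,0,0,0,0.8,0,0,0,0,0.8,0,0,-0.04,0,0.8,0,0,-0.05,0,0.8,0,0,-0.05,0,0.8,0,0,-0.03,0,0.8,0,0,0,0,0.8,0,0,0,0,0.8]' | python3 nudge.py 20
python3 -c "
from h import *
find_cell(.53,.226,name='w26')
find_cell(.6417,.214,name='w27')
find_cell(.4246,.29,name='w28')
go(.6417,.214,.18,90)"
```

```text
eef_pos: [0.53, 0.2234, 0.0154]
contact_force: [-0.6, 0.1, -1.2]
t: 52.45
eef_pos: [0.5298, 0.2235, 0.1855]
tool_rot: [-0.0, 0.707, 0.707, 0.001]
contact_force: [0.2, 0.3, 0.1]
gripper_width: 0.796
grasp_force: 0.0
circle at 0.5296 0.2309 r 24.9 mm
circle at 0.6424 0.214 r 25.1 mm
circle at 0.4257 0.2885 r 24.9 mm
t=52.6 pos [0.5287 0.2229 0.1835] yaw 89.9 q7 -0.30 | d_tool [-0.0088  0.113   0.0032]  norm 0.113 turn -0.001
```

```bash
echo '[-0.003,0.038,0,0,0.8,-0.003,0.038,0,0,0.8,-0.003,0.037,0,0,0.8,0,0,0,0,0.8,0,0,0,0,0.8]' | python3 nudge.py
python3 -c "
from h import *
find_cell(.6417,.214,name='w29')
go(.642,.214,.014,90)"
```

```text
t: 53.1
eef_pos: [0.6423, 0.2133, 0.1829]
tool_rot: [-0.0, 0.708, 0.706, -0.002]
contact_force: [0.0, -0.4, -0.1]
gripper_width: 0.801
grasp_force: 0.0
circle at 0.644 0.2132 r 25.3 mm
t=53.1 pos [0.6416 0.2138 0.1833] yaw 89.9 q7 -0.18 | d_tool [0.0004 0.001  0.1693]  norm 0.169 turn -0.001
```

```bash
echo '[0,0.001,0.04,0,0.8,0,0,0.04,0,0.8,0,0,0.04,0,0.8,0,0,0.03,0,0.8,0,0,0.019,0,0.8,0,0,0,0,0.8,0,0,0,0,0,0,0,0,0,0,0,0,0,0,0,0,0,0,0,0,0,0,0,0,0,0,0,0,0,0]' | python3 nudge.py 25
echo '[0,0,-0.02,0,0,0,0,-0.04,0,0,0,0,-0.04,0,0,0,0,-0.04,0,0,0,0,-0.02,0,0,-0.037,-0.005,0,0,0,-0.037,-0.005,0,0,0,-0.037,-0.005,0,0,0,-0.037,-0.005,0,0,0,-0.036,-0.005,0.01,0,0,0,0,0.03,0,0,0,0,0.025,0,0,0,0,0,0,0,0,0,0,0,0]' | python3 nudge.py
python3 -c "
from h import *
go(.6185,-.0093,.11,90)"
```

```text
t: 54.35
eef_pos: [0.6442, 0.2145, 0.0172]
tool_rot: [-0.0, 0.707, 0.707, 0.001]
contact_force: [-2.1, 0.6, 7.2]
gripper_width: 0.581
grasp_force: 27.7
t: 55.75
eef_pos: [0.6183, 0.0302, 0.1111]
tool_rot: [-0.0, 0.707, 0.707, -0.0]
contact_force: [0.3, -0.4, -2.8]
gripper_width: 0.584
grasp_force: 27.4
t=55.8 pos [0.6183 0.0302 0.1111] yaw 89.9 q7 0.13 | d_tool [-0.0395  0.0002  0.0011]  norm 0.039 turn -0.001
```

```bash
echo '[-0.018,0,0,0,0,-0.018,0,0,0,0,-0.005,0,0,0,0,-0.005,0,0,0,0,-0.005,0,0,0,0,-0.005,0,0,0,0,-0.005,0,0,0,0,-0.005,0,0,0,0,-0.005,0,0,0,0,-0.005,0,0,0,0,-0.005,0,0,0,0,-0.005,0,0,0,0,-0.005,0,0,0,0,-0.003,0,0,0,0,0,0,0,0,0]' | python3 nudge.py
echo '[-0.005,0,0.005,0,0,-0.005,0,0.005,0,0,-0.005,0,0.005,0,0,-0.005,0,0.005,0,0,-0.005,0,0.005,0,0,-0.004,0,0.005,0,0,0,0,0,0,0,0,0,0,0,0,0,0,0,0,0,0,0,0,0,0,0.004,0,0,0,0,-0.004,0,0,0,0,0.004,0,0,0,0,-0.004,0,0,0,0,0,0,0,0,0,0,0,0,0,0]' | python3 nudge.py
python3 -c "
from h import *
tilt('w30',.058,.047)"
```

```text
t: 57.25
eef_pos: [0.6194, -0.0639, 0.112]
tool_rot: [0.0, 0.708, 0.707, 0.001]
contact_force: [1.0, 3.6, 2.0]
gripper_width: 0.578
grasp_force: 26.1
t: 58.85
eef_pos: [0.6184, -0.0925, 0.0809]
tool_rot: [-0.0, 0.707, 0.707, 0.0]
contact_force: [0.5, -1.5, 0.5]
gripper_width: 0.583
grasp_force: 25.9
[(np.float64(44.661713845276175), 104, 0.062), (np.float64(39.760075712605286), 107, 0.062), (np.float64(38.48469813091737), 110, 0.062), (np.float64(37.18485707261841), 101, 0.062), (np.float64(35.89912035245219), 119, 0.066)]
```

```bash
echo '[-0.006,0,0,0,0,-0.006,0,0,0,0,-0.006,0,0,0,0,-0.004,0,0,0,0,0,0,0.005,0,0,0,0,0.005,0,0,0,0,0.004,0,0,0,0,0,0,0,0,0,0,0,0,0,0,0,0,0]' | python3 nudge.py 20 | grep -E "eef|cont"
echo '[0,0,-0.05,0,0,0,0,-0.05,0,0,0,0,-0.04,0,0,0,0,0.05,0,0,0,0,-0.05,0,0,0,0,0.05,0,0,0,0,-0.05,0,0,0,0,0.05,0,0,0,0,-0.05,0,0,0,0,0.05,0,0,0,0,-0.05,0,0,0,0,0.05,0,0,0,0,-0.05,0,0,0,0,0.05,0,0,0,0,-0.05,0,0,0,0,0.05,0,0,0,0,-0.05,0,0,0,0,0.05,0,0,0,0,0,0,0,0,0,0,0,0]' | python3 nudge.py 20
python3 -c "
from h import *
tilt('w31',.058,.047)"
```

```text
eef_pos: [0.6189, -0.1162, 0.0673]
contact_force: [1.0, -4.7, 0.8]
t: 61.9
eef_pos: [0.6175, -0.1137, 0.1561]
tool_rot: [-0.001, 0.707, 0.707, -0.001]
contact_force: [0.7, -0.4, -2.2]
gripper_width: 0.581
grasp_force: 24.7
[(np.float64(56.96278498486525), 47, 0.062), (np.float64(54.14492564245543), 50, 0.062), (np.float64(53.538152972905124), 44, 0.062), (np.float64(52.937215144102574), 47, 0.066), (np.float64(52.77214062531557), 53, 0.062)]
```

```bash
echo '[0.008,0.001,0.02,0,0,0.008,0,0.02,0,0,0,0,0,0,0,0.0055,0,-0.0015,0,0,0.0055,0,-0.0015,0,0,0.0055,0,-0.0015,0,0,0.005,0,-0.0025,0,0,0.005,0,-0.0025,0,0,0.005,0,-0.002,0,0,0,0,0,0,0]' | python3 nudge.py 20 | grep -E "eef|cont"
echo '[0.0055,0,-0.001,0,0,0.0055,0,-0.001,0,0,0.0055,0,0,0,0,0.0055,0,0,0,0,0.0055,0,0.0005,0,0,0.005,0,0.0005,0,0,0,0,0,0,0]' | python3 nudge.py 20 | grep -E "eef|cont"
python3 -c "
from h import *
tilt('w32',.058,.047)"
```

```text
eef_pos: [0.62, -0.067, 0.1295]
contact_force: [0.1, -4.0, 5.0]
eef_pos: [0.62, -0.034, 0.13]
contact_force: [-0.9, -3.0, 6.0]
[(np.float64(46.06032669018189), 14, 0.066), (np.float64(41.93565487448383), 14, 0.062), (np.float64(40.84910193841561), 8, 0.062), (np.float64(40.682265706771666), 17, 0.066), (np.float64(39.84445343119699), 14, 0.054000000000000006)]
```

```bash
echo '[0,0,0.0015,0,0,0,0,0.0015,0,0,0,0,0.001,0,0,0,0,0,0,0]' | python3 nudge.py 20 | grep -E "eef|cont"
python3 -c "
from h import *
tilt('w33',.058,.047)"
echo '[0,0,-0.03,0,0,0,0,-0.03,0,0,0.036,0.003,0,0,0,0.036,0.003,0,0,0,0.036,0.003,0,0,0,0.036,0.003,0,0,0,0.036,0.003,0,0,0,0.036,0.003,0,0,0,0.033,0.004,0,0,0,0,0,0.04,0,0,0,0,0.04,0,0,0,0,0.04,0,0,0,0,0.03,0,0,0,0,0.012,0,0,0,0,0,0,0,0,0,0,0,0]' | python3 nudge.py 20
python3 -c "
from h import *
tilt('w34',.058,.047)
go(.642,.214,.0172,90)"
```

```text
eef_pos: [0.6205, -0.0322, 0.1287]
contact_force: [-7.2, 2.6, 25.7]
[(np.float64(43.87749191173997), 14, 0.066), (np.float64(42.30408408850246), 11, 0.066), (np.float64(39.80627889466484), 11, 0.058), (np.float64(39.50755722130353), 8, 0.062), (np.float64(39.23244526711211), 14, 0.054000000000000006)]
t: 65.75
eef_pos: [0.6423, 0.2149, 0.0246]
tool_rot: [-0.0, 0.707, 0.707, 0.001]
contact_force: [-0.3, 0.3, -2.2]
gripper_width: 0.579
grasp_force: 29.0
[(np.float64(42.87148909218512), 11, 0.066), (np.float64(41.27608921005123), 11, 0.058), (np.float64(40.671713152200226), 14, 0.066), (np.float64(40.43946937132442), 14, 0.062), (np.float64(40.13517481882289), 11, 0.062)]
t=65.8 pos [0.6429 0.2148 0.0253] yaw 89.9 q7 -0.10 | d_tool [-0.0008 -0.0009  0.0081]  norm 0.008 turn -0.001
```

```bash
echo '[0,0,0.003,0,0,0,0,0.003,0,0,0,0,0.002,0,0,0,0,0,0,0]' | python3 nudge.py 20 | grep -E "eef|cont"
echo '[0,0,0.001,0,0,0,0,0,0,0]' | python3 nudge.py 20 | grep -E "eef|cont"
echo '[0,0,0,0,0.65,0,0,0,0,0.8,0,0,0,0,0.8,0,0,-0.04,0,0.8,0,0,-0.05,0,0.8,0,0,-0.05,0,0.8,0,0,-0.03,0,0.8,0,0,0,0,0.8,0,0,0,0,0.8]' | python3 nudge.py 20
python3 -c "
from h import *
find_cell(.642,.214,name='w35')
find_cell(.53,.231,name='w36')
find_cell(.4257,.2885,name='w37')
c,im,o=snap('top','t38')
u=proj(c,[.6175,-.1023,.09])[0].astype(int)
b=im[u[1]-30:u[1]+30,u[0]-30:u[0]+30]
d=im[120:265,140:250]
cv2.imwrite('pics/m38.png',cv2.hconcat([cv2.resize(b,(400,400),interpolation=2),cv2.resize(d,(350,400),interpolation=2)]))
go(.4446,-.1022,.2,0)"
```

```text
eef_pos: [0.6426, 0.2149, 0.0179]
contact_force: [-4.4, -0.2, 11.1]
eef_pos: [0.6427, 0.2153, 0.0177]
contact_force: [-6.7, 1.3, 16.6]
t: 67.3
eef_pos: [0.6419, 0.2142, 0.1849]
tool_rot: [0.0, 0.707, 0.707, 0.001]
contact_force: [-0.5, 1.1, -1.7]
gripper_width: 0.805
grasp_force: 0.0
circle at 0.6401 0.2252 r 24.5 mm
circle at 0.5311 0.2288 r 25.1 mm
circle at 0.4651 0.2922 r 24.8 mm
t=67.5 pos [0.6407 0.2139 0.1827] yaw 89.9 q7 -0.17 | d_tool [-0.3163 -0.1959 -0.0163]  norm 0.372 turn 1.570
```

View pics/m38.png

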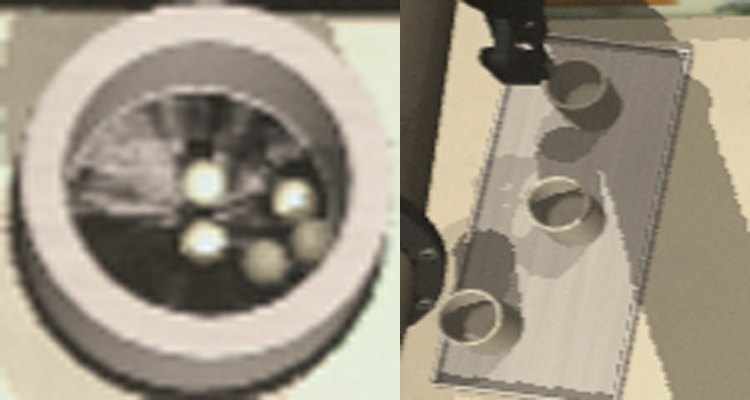

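The top crop shows five balls lying in the well, at (205,183), (292,197), (205,240), (265,262) and (312,240). All three cells stand upright in the tray and look empty, at (577,85), (560,203) and (470,318). I'll check the cell interiors numerically before fetching the lid.

Run:
```python
from h import *
np.set_printoptions(precision=3,suppress=True)
q=bot.get_obs()['tool_rot']
def chk(n,tcp,xy):
    c=cam('wrist',{'eef_pos':np.array(tcp),'tool_rot':q}); g=cv2.cvtColor(cv2.imread(f'pics/{n}.png'),cv2.COLOR_BGR2GRAY)
    # visible part of the cell floor: projections of floor disc seen through the mouth disc
    k=np.linspace(0,2*np.pi,50); m=np.zeros((2,)+g.shape,np.uint8)
    for i,(z,r) in enumerate(((.009,.018),(.074,.019))):
        P=proj(c,np.c_[xy[0]+r*np.cos(k),xy[1]+r*np.sin(k),0*k+z]); cv2.fillPoly(m[i],[P.astype(np.int32)],1)
    mm=cv2.erode(m[0]&m[1],np.ones((5,5))); v=g[mm>0]
    b=cv2.GaussianBlur(g,(5,5),0); e=np.hypot(cv2.Sobel(b,cv2.CV_64F,1,0),cv2.Sobel(b,cv2.CV_64F,0,1))[mm>0]
    print(n,len(v),'mean %.0f std %.1f edge mean %.1f p95 %.1f'%(v.mean(),v.std(),e.mean(),np.percentile(e,95)))
chk('fa',[.4236,.2482,.185],[.4234,.2484]); chk('w17',[.4248,.2552,.1855],[.425,.289])
chk('w19',[.5605,.2043,.1845],[.5615,.2045]); chk('w26',[.5298,.2235,.1855],[.530,.2305])
chk('w29',[.642,.2135,.183],[.643,.2135]); chk('w35',[.6415,.214,.1845],[.6401,.2252])
```

```text
fa 374 mean 88 std 9.6 edge mean 17.4 p95 45.1
w17 705 mean 85 std 3.4 edge mean 6.8 p95 14.2
w19 381 mean 88 std 7.5 edge mean 14.6 p95 47.5
w26 438 mean 88 std 3.0 edge mean 5.3 p95 10.2
w29 378 mean 98 std 16.3 edge mean 37.3 p95 79.4
w35 479 mean 88 std 2.8 edge mean 5.2 p95 11.1
```

All three cells are empty (edge levels fell from 15–37 to 5–7). Next, the lid.

```bash
echo '[-0.02,0,-0.02,0,1,-0.037,-0.02,-0.02,0,1,-0.037,-0.02,0,0,1,-0.037,-0.025,0,0,1,-0.037,-0.025,0,0,1,-0.037,-0.025,0,0,1,-0.037,-0.025,0,0,1,-0.037,-0.025,0,0,1,-0.037,-0.028,0,0,1,0,0,0,-0.15,1,0,0,0,-0.15,1,0,0,0,-0.15,1,0,0,0,-0.15,1,0,0,0,-0.15,1,0,0,0,-0.15,1,0,0,0,-0.15,1,0,0,0,-0.15,1,0,0,0,-0.15,1,0,0,0,-0.15,1]' | python3 nudge.py
echo '[0,0,0,-0.07,1,0,0,0,0,1,0,0,0,0,1]' | python3 nudge.py
python3 -c "
from h import *
find_cell(.4446,-.1022,.054,'w40',(14,17))
go(.4446,-.1022,.0184,179.9)"
```

```text
t: 69.4
eef_pos: [0.4478, -0.1034, 0.2253]
tool_rot: [0.0, 0.034, 0.999, -0.0]
contact_force: [0.5, 0.5, -0.6]
gripper_width: 1.0
grasp_force: 0.0
t: 69.7
eef_pos: [0.4481, -0.1027, 0.225]
tool_rot: [0.0, 0.003, 1.0, 0.0]
contact_force: [-0.4, 0.0, 0.5]
gripper_width: 1.0
grasp_force: 0.0
circle at 0.4457 -0.103 r 15.3 mm
circle at 0.4307 -0.0954 r 15.6 mm
t=69.8 pos [ 0.4482 -0.1025  0.2249] yaw 179.7 q7 1.73 | d_tool [3.700e-03 2.000e-04 2.065e-01]  norm 0.207 turn -0.003
```

```bash
echo '[0.003,0,0.04,0,1,0,0,0.045,0,1,0,0,0.045,0,1,0,0,0.04,0,1,0,0,0.025,0,1,0,0,0.011,0,1,0,0,0,0,1]' | python3 nudge.py 60
python3 -c "
from h import *
go(.4446,-.1022,.0184,179.9)"
```

```text
t: 70.45
eef_pos: [0.4447, -0.1019, 0.0178]
tool_rot: [-0.001, 0.001, 1.0, -0.0]
contact_force: [0.0, -1.6, -0.5]
gripper_width: 0.999
grasp_force: 0.0
t=70.5 pos [ 0.4447 -0.1019  0.0178] yaw 179.8 q7 2.02 | d_tool [ 0.0001 -0.0003 -0.0006]  norm 0.001 turn -0.001
```

```bash
echo '[0,0,0,0,0,0,0,0,0,0,0,0,0,0,0,0,0,0,0,0,0,0,0,0,0,0,0,0,0,0,0,0,-0.03,0,0,0,0,-0.04,0,0,0,0,-0.04,0,0,0,0,-0.04,0,0,0,0,-0.03,0,0,-0.03,0,0,0,0,-0.03,0,0,0,0,-0.03,0,0,0,0,-0.03,0,0,0,0,-0.03,0,0,0,0,-0.023,0,0,0,0,0,0,0,0,0,0,0,0,0,0,0,0,0,0,0]' | python3 nudge.py 60
python3 -c "
from h import *
go(.6177,-.1023,.140,180)"
```

```text
t: 72.45
eef_pos: [0.6171, -0.1021, 0.1983]
tool_rot: [-0.001, 0.001, 1.0, 0.0]
contact_force: [-0.1, 0.4, -4.0]
gripper_width: 0.331
grasp_force: 60.3
t=72.5 pos [ 0.6171 -0.1021  0.1983] yaw 179.9 q7 1.88 | d_tool [-0.0007 -0.0002  0.0583]  norm 0.058 turn -0.002
```

```bash
echo '[-0.0005,0,0.03,0,0,0,0,0.025,0,0,0,0,0.008,0,0,0,0,0.006,0,0,0,0,0,0,0]' | python3 nudge.py 60
echo '[0,0,0.003,0,0,0,0,0.002,0,0,0,0,0.001,0,0,0,0,0,0,0,0,0,0,0,0]' | python3 nudge.py 60
```

```text
t: 72.95
eef_pos: [0.6187, -0.1021, 0.1298]
tool_rot: [-0.0, 0.001, 1.0, 0.0]
contact_force: [0.3, 0.5, -2.6]
gripper_width: 0.328
grasp_force: 60.4
t: 73.45
eef_pos: [0.6195, -0.1021, 0.1249]
tool_rot: [0.001, 0.001, 1.0, 0.0]
contact_force: [-2.8, 1.7, 5.6]
gripper_width: 0.328
grasp_force: 61.3
```

```bash
echo '[0.0015,0,-0.001,0,0,0,0,0.001,0,0,0,0,0.001,0,0,0,0,0,0,0,0,0,0,0,0]' | python3 nudge.py 60
python3 -c "
from h import *
go(.6177,-.1023,.123,180)"
```

```text
t: 73.95
eef_pos: [0.6177, -0.102, 0.1248]
tool_rot: [0.001, 0.001, 1.0, 0.001]
contact_force: [-7.1, 1.7, 17.0]
gripper_width: 0.331
grasp_force: 62.5
t=74.0 pos [ 0.6177 -0.102   0.1248] yaw 179.9 q7 1.92 | d_tool [-0.     -0.0003  0.0018]  norm 0.002 turn -0.002
```

```bash
echo '[0,0,0,0,0.5,0,0,0,0,1,0,0,0,0,1,0,0,0,0,1,0,0,-0.04,0,1,0,0,-0.04,0,1,0,0,-0.035,0,1,0,0,0,0,1,0,0,0,0,1]' | python3 nudge.py
python3 -c "
from h import *
find_cell(.617,-.102,.159,'w41',(14,17))
im=cv2.imread('pics/w5.png'); o=bot.get_obs(); print(o['eef_pos'])
def disc(n,tcp,z=.1225):
    c=cam('wrist',{'eef_pos':np.array(tcp),'tool_rot':o['tool_rot']}); im=cv2.imread(f'pics/{n}.png')
    x,y=.617,-.102; w=np.array([[x+.09,y+.09],[x-.09,y+.09],[x-.09,y-.09],[x+.09,y-.09]])
    p=proj(c,np.c_[w,[z]*4]).astype(np.float32)
    H=cv2.getPerspectiveTransform(p,np.float32([[0,0],[540,0],[540,540],[0,540]]))
    a=cv2.GaussianBlur(cv2.cvtColor(cv2.warpPerspective(im,H,(540,540)),cv2.COLOR_BGR2GRAY),(5,5),0)
    for zz,r,nm in((0,(66,76),'disc'),):
        h=cv2.HoughCircles(a,cv2.HOUGH_GRADIENT_ALT,1.5,20,param1=80,param2=.5,minRadius=r[0]*3,maxRadius=r[1]*3)
        print(n,nm,None if h is None else [(round(x+.09-u/3e3,4),round(y+.09-v/3e3,4),round(q/3,1)) for u,v,q,*_ in h.reshape(-1,h.shape[-1])[:3]])
disc('w5',[.6212,-.1,.2409]); disc('w41',o['eef_pos'])
go(.6195,-.2425,.2,180)"
```

```text
t: 74.85
eef_pos: [0.6178, -0.102, 0.2382]
tool_rot: [0.001, 0.001, 1.0, 0.0]
contact_force: [1.1, -0.1, -0.6]
gripper_width: 1.004
grasp_force: 0.0
circle at 0.6162 -0.1012 r 15.4 mm
[ 0.61705833 -0.10173179  0.23693704]
w5 disc [(np.float32(0.6185), np.float32(-0.101), np.float32(70.2))]
w41 disc [(np.float32(0.616), np.float32(-0.104), np.float32(69.8))]
t=74.9 pos [ 0.6171 -0.1017  0.2369] yaw 179.9 q7 1.86 | d_tool [-0.0027 -0.1408  0.0369]  norm 0.146 turn -0.002
```

```bash
echo '[0,-0.047,0,0,0.6,0,-0.047,0,0,0.6,-0.002,-0.046,0,0,0.6,0,0,0.03,0,0.6,0,0,0.04,0,0.6,0,0,0.04,0,0.6,0,0,0.03,0,0.6,0,0,0.02,0,0.6,0,0,0.013,0,0.6,0,0,0,0,0.6,0,0,0,0,0.6]' | python3 nudge.py 40
python3 -c "
from h import *
go(.6195,-.2425,.062,180)"
```

```text
t: 76.0
eef_pos: [0.6193, -0.2422, 0.0647]
tool_rot: [-0.0, 0.001, 1.0, -0.0]
contact_force: [0.3, 0.1, -0.5]
gripper_width: 0.6
grasp_force: 0.0
t=76.0 pos [ 0.6193 -0.2422  0.0647] yaw 179.9 q7 2.18 | d_tool [-0.0002 -0.0003  0.0027]  norm 0.003 turn -0.002
```

```bash
echo '[0,0,0.0025,0,0,0,0,0,0,0,0,0,0,0,0,0,0,0,0,0,0,0,0,0,0,0,0,0,0,0]' | python3 nudge.py 40 | tail -2
echo '[0,0,0,0.15,0,0,0,0,0.15,0,0,0,0,0.15,0,0,0,0,0.15,0,0,0,0,0.15,0,0,0,0,0.15,0,0,0,0,0.15,0,0,0,0,0,0,0,0,0,0,0]' | python3 nudge.py 40
echo '[0,0,0,0,0.6,0,0,0,0,0.6,0,0,0,0,0.6,0,0,0,0,0.6,0,0,-0.04,0,0.6,0,0,-0.05,0,0.6,0,0,-0.05,0,0.6,0,0,-0.03,0,0.6,0,0,0,0,0.6,0,0,0,0,0.6]' | python3 nudge.py
python3 -c "
from h import *
np.set_printoptions(precision=4,suppress=True)
c,im,o=snap('wrist','w42'); g=cv2.cvtColor(im,cv2.COLOR_BGR2GRAY)
# white pointer mark and its bearing from the switch axis
A=np.array([.619,-.2415,.099]); k=np.radians(np.arange(-120,61,5))
P=np.array([[A+[r*np.cos(t),r*np.sin(t),0] for r in (.016,.019,.022)] for t in k]).reshape(-1,3)
v=np.array([g[int(round(y)),int(round(x))] for x,y in proj(c,P)]).reshape(-1,3).mean(1)
print(dict(zip(range(-120,61,5),v.round().astype(int).tolist())))
find_cell(.617,-.102,.159,'w43',(14,17)); print(yaw(o))"
```

```text
gripper_width: 0.138
grasp_force: 41.7
t: 77.5
eef_pos: [0.6214, -0.2398, 0.0631]
tool_rot: [0.001, 0.501, 0.865, 0.002]
contact_force: [0.9, 3.3, 7.9]
gripper_width: 0.138
grasp_force: 41.9
t: 78.5
eef_pos: [0.6192, -0.242, 0.2323]
tool_rot: [0.0, 0.502, 0.865, 0.0]
contact_force: [-0.8, 0.3, 0.4]
gripper_width: 0.605
grasp_force: 0.0
{-120: 93, -115: 95, -110: 95, -105: 97, -100: 96, -95: 94, -90: 96, -85: 97, -80: 95, -75: 93, -70: 56, -65: 20, -60: 17, -55: 97, -50: 165, -45: 64, -40: 9, -35: 25, -30: 49, -25: 49, -20: 44, -15: 47, -10: 41, -5: 41, 0: 36, 5: 33, 10: 33, 15: 29, 20: 24, 25: 27, 30: 21, 35: 18, 40: 10, 45: 16, 50: 13, 55: 7, 60: 13}
circle at 0.6181 -0.1061 r 15.4 mm
119.72639819605706
```

```bash
echo '[0,0,-0.03,0,0.6,0.045,-0.003,0,0,0.6,0.045,-0.003,0,0,0.6,0.045,-0.003,0,0,0.6,0.045,-0.003,0,0,0.6,0.045,-0.003,0,0,0.6,0.045,-0.003,0,0,0.6,0.045,-0.003,0,0,0.6,0.045,-0.003,0,0,0.6,0,0,0,0,0.6,0,0,0,0,0.6]' | python3 nudge.py
python3 - <<'E'
from h import *
np.set_printoptions(precision=4,suppress=True)
c,im,_=snap('top','t50'); a=cv2.imread('pics/top0.png')
cs,ims,_=snap('side','s50'); b=cv2.imread('pics/side0.png')
def blob(g,box,th=60):
    x,y,X,Y=box; s=(cv2.cvtColor(g,cv2.COLOR_BGR2GRAY)[y:Y,x:X]<th).astype(np.uint8); n,l,st,ce=cv2.connectedComponentsWithStats(s)
    k=1+np.argmax(st[1:,4]); return ce[k]+[x,y],st[k,4]
print('top knob',blob(a,(314,140,340,166)),blob(im,(314,140,340,166)))
print('side knob',blob(b,(222,185,250,212)),blob(ims,(222,185,250,212)))
print('top switch',blob(a,(370,150,395,176)),blob(im,(370,150,395,176)))
for n,p,q,bx in(('top lid',a,im,(290,120,360,200)),('top switch',a,im,(362,140,404,190)),('side lid',b,ims,(200,180,270,245)),('mug/tin',a,im,(395,225,450,305))):
    x,y,X,Y=bx; f=lambda g:np.float32(cv2.cvtColor(g,cv2.COLOR_BGR2GRAY)[y:Y,x:X])
    print(n,cv2.phaseCorrelate(f(p),f(q)),'mean abs diff %.1f'%np.abs(f(p)-f(q)).mean())
E
```

```text
t: 79.7
eef_pos: [0.4205, 0.0572, 0.2617]
tool_rot: [-0.001, 0.5, 0.866, 0.0]
contact_force: [-0.1, 0.3, -0.4]
gripper_width: 0.6
grasp_force: 0.0
top knob (array([326.3721, 152.3178]), np.int32(129)) (array([326.2677, 152.7559]), np.int32(127))
side knob (array([232.7 , 200.85]), np.int32(20)) (array([233.6, 202.2]), np.int32(5))
top switch (array([380.1333, 163.8157]), np.int32(255)) (array([379.9819, 163.371 ]), np.int32(221))
top lid ((-0.10179289014327253, 0.055267790000613104), 0.9554030544228024) mean abs diff 9.2
top switch ((0.43894451582261595, -0.029486612118269306), 0.9809701046413846) mean abs diff 8.4
side lid ((-0.021444770230644394, -0.027883537308042605), 0.9643596259900081) mean abs diff 5.0
mug/tin ((0.00638989903496423, -0.031477277219543964), 0.9916115351517996) mean abs diff 10.4
```

Run:
```python
from h import *
im=cv2.imread('pics/t50.png');a=cv2.imread('pics/t38.png'); c=cam('top')
for n,p in(('a',(.4255,.2885)),('b',(.5305,.230)),('c',(.6401,.2252))):
    u=proj(c,[*p,.05])[0].astype(int); f=lambda g:np.float32(cv2.cvtColor(g,cv2.COLOR_BGR2GRAY)[u[1]-17:u[1]+17,u[0]-17:u[0]+17])
    print(n,u,cv2.phaseCorrelate(f(a),f(im)),np.abs(f(a)-f(im)).mean())
g=cv2.resize(cv2.cvtColor(im,cv2.COLOR_BGR2GRAY)[120:270,140:260],None,fx=6,fy=6,interpolation=cv2.INTER_CUBIC)
h=cv2.HoughCircles(cv2.GaussianBlur(g,(7,7),0),cv2.HOUGH_GRADIENT_ALT,1.5,100,param1=100,param2=.5,minRadius=45,maxRadius=75)
if h is not None:
    for q in h.reshape(-1,h.shape[-1]): print(back(c,q[:2]/6+[140,120],.074).round(4),q[2]/6)
```

```text
a [163 235] ((-0.6428409960200128, -0.18590223869868083), 0.5975108610259162) 23.826124
b [191 195] ((-0.5681784879171019, 0.030592829352084294), 0.3363282952779605) 26.234428
c [196 153] ((-13.074269010000098, -2.7146740718060585), 0.052130819102864205) 48.589966
[[0.424  0.2901 0.074 ]] 9.252542
```

```bash
echo '[0.008,0.042,0,0,0.6,0.008,0.042,0,0,0.6,0.008,0.042,0,0,0.6,0.008,0.042,0,0,0.6,0.008,0.042,0,0,0.6,0,0,0,0,0.6,0,0,0,0,0.6]' | python3 nudge.py
python3 -c "
from h import *
find_cell(.64,.225,name='w51'); find_cell(.53,.23,name='w52'); find_cell(.425,.289,name='w53')"
```

```text
t: 80.5
eef_pos: [0.5808, 0.1896, 0.2603]
tool_rot: [-0.0, 0.503, 0.864, -0.003]
contact_force: [-0.4, -1.8, 0.5]
gripper_width: 0.6
grasp_force: 0.0
circle at 0.6422 0.2269 r 25.0 mm
circle at 0.5285 0.2285 r 25.2 mm
no circle
```

```bash
python3 -c "
from station import bot
print(bot.hand_in())"
```

```text
the job is handed in; nothing more can be done
None
```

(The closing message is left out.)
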